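Put away the writing set on the snap-hook stand and in its box

ROBOT

A 7-joint arm with a two-finger parallel gripper is mounted at the origin on the work surface. World frame = base frame: x ahead of the robot, y to its left, z up, the work surface at z = 0. Lengths are in m, angles in rad, forces in N, time in s.
With the tool pointing down it reaches from about 0.4 to 0.85 m from the base axis. Payload 4.5 kg.
Tool frame: the origin (TCP) lies midway between the tips of the shut fingers; the grasp point (between the pads) lies 19 mm behind it; z points along the fingers, y is the line along which they close (so a half turn about z gives the same grasp; the last joint's range is limited). The gripper opens to 88 mm and grips with 3 to 60 N. Pads are 18 mm wide; open, the fingers measure 123 mm over their backs; the gripper's body (75 mm by 187 mm) begins 45 mm behind the grasp point.
Start: joints at [-1.309, 0.689, -0.195, 1.565, 0.157, 0.902, -0.215], TCP at [0.141, 0.609, 0.207] pointing down, gripper open.
Joint ranges: [-3.01, 3.01], [-0.46, 2.08], [-1.47, 1.51], [0.13, 2.56], [-1, 4.14], [0.04, 2.09], [-2.66, 2.66]. Speed limits (rad/s): [2.57, 2.57, 3.14, 3.14, 3.14, 3.14, 3.14].

INTERFACE

Orientations are given as a unit quaternion [x, y, z, w].
In Python, from plant import r gives the robot as it stands.
- The arm moves only by the tool carry_out, never from a script. Its argument "plan" is a list of rows, each an object with "rot": the turn, a rotation vector about the tool's x, y, z in rad, a list of three; "xyz": the shift along the tool's x, y, z in m, a list of three; "grip": the closure in counts, from 0 (fully open) to 255 (shut). In form: [{"rot": [wx, wy, wz], "xyz": [dx, dy, dz], "grip": grip}, ...]. A call has 1 to 8 rows; each row is the pose to reach, as a shift and turn from the pose commanded when the call began, along the tool's axes at that moment; what a row does not reach only later rows make up. A row lasts 1/12 s, in which the tool goes at most 41.7 mm and 7.16 degrees, less where a joint would pass 70% of its speed; a pose out of reach is approached as far as the arm can. A call with a gripper value outside its range is refused whole. The fingers move at their own pace and stop on an object; "squeeze" is the grip in N (left out, the last holds). Time passes only in rows, so rows that repeat a pose let the fingers close. It gives the time, the measured TCP pose, the force, the opening and the grip force at its end, in the units of the state.
- r.get_state(): the state, without advancing time (a new reading comes with each control period).
- r.snapshot(name): name is "side" or "top" or "wrist"; returns the picture (480x640x3 uint8, red, green, blue); there is no depth.
- r.camera_params(name): a dict with "fx", "fy", "cx", "cy" (pixels), "position" and "attitude" of the camera in the world; the wrist camera has in their place "hand_eye" (4x4, takes a point from camera to tool coordinates, whose origin is the TCP and whose axes are the flange's). Camera axes: x right, y down, z forward; pixel columns grow to the right and rows downward; lengths in m; the calibration is good to about 2 mm. A picture is of the moment at which its call begins: read the wrist's pose just before it. camera_params takes no time and is no camera call.
- r.finish_job(): hands the job in; it is judged then, once.
The state is a dict: "clock": time; "q": joint angles; "qd": joint speeds; "joint_torque": joint torques, N m; "tool_pos": TCP position; "eef_rot": TCP orientation; "contact_force": force on the tool from outside, world axes, zero at the start; "moment": the same for the moment, N m; "opening": opening from 0.0 (shut) to 1.0 (fully open); "finger_force": force on a finger pad.
Only numpy, scipy, OpenCV 4.12 (cv2) and the standard library are available. Lean on these libraries where they do the work, as an engineer would, in place of code of your own. Each camera call takes 0.05 s, during which the arm holds its last target. There are 200 camera calls.

TASK

Put the writing set away after class: clip every wooden ink-stick case by its brass ring into a snap hook of its own on the hanging stand, pushing past the sprung gate so that it snaps shut behind the ring and the case hangs freely. Lay the two paperweights and the inkstone in the open writing box and, once all three are in, close its lid fully. Do not knock over or push away the two upright stone seals standing among the things.

Things in the scene. Friction and masses are not known exactly. Their poses are not given: they have to be found in the camera images.
- stand: Dark wood hanging stand, fixed: two 270 mm posts 330 mm apart, a top bar, three steel snap hooks on its front. Origin at the foot, midway; its +x points from the hooks' noses into the bar, +y along the bar, +z up. Hooks 0, 1, 2 lie in the planes y = -85, 0, +85 mm; each is a J of 9 mm bar open at the top: back leg at x = -12, bottom bar axis at height 165, nose leg at x = -46, nose top at height 229 mm.
- seat0 (a point): Where the centre of a ring lies when it hangs at rest in snap hook 0: 15 mm below the axis of its bottom bar, 17 mm behind the nose leg. The mouth between back leg and nose is 25 mm wide and closed by gate0.
- gate0 (a joint): Brass sprung gate of hook 0, 35 mm long, hinged on the back leg at height 219 mm, free end at the nose top. 0 = shut, up to 1.4 rad pushed down into the hook; needs 1 to 3 N at mid length, springs back by itself, cannot swing up past shut. A ring's far side pushed straight down close behind the nose slips past the gate's end some 35 mm below the nose top.
- seat1 (a point): Where the centre of a ring lies when it hangs at rest in snap hook 1: 15 mm below the axis of its bottom bar, 17 mm behind the nose leg. The mouth between back leg and nose is 25 mm wide and closed by gate1.
- gate1 (a joint): Brass sprung gate of hook 1, 35 mm long, hinged on the back leg at height 219 mm, free end at the nose top. 0 = shut, up to 1.4 rad pushed down into the hook; needs 1 to 3 N at mid length, springs back by itself, cannot swing up past shut. A ring's far side pushed straight down close behind the nose slips past the gate's end some 35 mm below the nose top.
- seat2 (a point): Where the centre of a ring lies when it hangs at rest in snap hook 2: 15 mm below the axis of its bottom bar, 17 mm behind the nose leg. The mouth between back leg and nose is 25 mm wide and closed by gate2.
- gate2 (a joint): Brass sprung gate of hook 2, 35 mm long, hinged on the back leg at height 219 mm, free end at the nose top. 0 = shut, up to 1.4 rad pushed down into the hook; needs 1 to 3 N at mid length, springs back by itself, cannot swing up past shut. A ring's far side pushed straight down close behind the nose slips past the gate's end some 35 mm below the nose top.
- case0: Slim light-wood ink-stick case, 100 x 32 x 18 mm, 60 g, with brass end band and a rigid brass ring fixed in the +x end. Origin at the centre of the wooden part's underside; x along the case to the ring, z up as it lies. All cases are alike, and two or three are there.
- ring0 (a point): Centre of the ring of case0: 70 mm from the case's middle along its x, at mid thickness (9 mm). The ring is 52 mm outside, 40 mm inside, of 6 mm round bar, in the plane of the case's x and y.
- case1: Slim light-wood ink-stick case, 100 x 32 x 18 mm, 60 g, with brass end band and a rigid brass ring fixed in the +x end. Origin at the centre of the wooden part's underside; x along the case to the ring, z up as it lies. All cases are alike, and two or three are there.
- ring1 (a point): Centre of the ring of case1: 70 mm from the case's middle along its x, at mid thickness (9 mm). The ring is 52 mm outside, 40 mm inside, of 6 mm round bar, in the plane of the case's x and y.
- case2: Slim light-wood ink-stick case, 100 x 32 x 18 mm, 60 g, with brass end band and a rigid brass ring fixed in the +x end. Origin at the centre of the wooden part's underside; x along the case to the ring, z up as it lies. All cases are alike, and two or three are there.
- ring2 (a point): Centre of the ring of case2: 70 mm from the case's middle along its x, at mid thickness (9 mm). The ring is 52 mm outside, 40 mm inside, of 6 mm round bar, in the plane of the case's x and y.
- wbox: Dark wooden writing box, fixed, 170 (own x) x 260 (own y) x 62 mm high outside, 7 mm walls and floor, open at the top while its lid is up. Origin under its centre; +x towards the lid's hinge.
- lid (a joint): Hinged lid of the writing box: 0 = shut, about 1.6 = standing open. Stiff hinge: it stays where it is left.
- lid_hinge (a point): Middle of the lid's hinge line, along the top of the box's +x rim. The lid is 8 mm thick and covers the box: free edge 170 mm from this line. A brass knob stands 35 mm out of its outer face, on its middle line, 140 mm from the hinge; the rest of the face is plain.
- weight0: Paperweight: rosewood bar 130 (x) x 26 (y) x 18 mm with a thin inlaid brass strip, 160 g. Origin at the centre of its underside.
- weight1: Paperweight: rosewood bar 130 (x) x 26 (y) x 18 mm with a thin inlaid brass strip, 160 g. Origin at the centre of its underside.
- stone: Inkstone: black slab 90 (x) x 60 (y) x 20 mm with a round grinding hollow, 300 g. Origin at the centre of its underside.
- seal: Red-brown stone seal, 26 x 26 x 60 mm, standing among the things, bystander.
- seal2: Pale marble seal, 22 x 30 x 48 mm, standing among the things, bystander.
There are look-alikes about, which are no part of the job. Of the things that look like the stone, the largest one is meant.

How it is judged:
On the way, in this order (a step that is already met when the one before it is completed fails the run):
1. both paperweights and the inkstone lie in the writing box (x of weight0 in the frame of wbox between -0.078 and 0.078 m and y of weight0 in the frame of wbox between -0.123 and 0.123 m and z of each of weight0, weight1, stone in the frame of wbox below 0.05 m and x of weight1 in the frame of wbox between -0.078 and 0.078 m and y of weight1 in the frame of wbox between -0.123 and 0.123 m and x of stone in the frame of wbox between -0.078 and 0.078 m and y of stone in the frame of wbox between -0.123 and 0.123 m), for 0.2 s.
2. the lid is then shut (all of step 1 and value of joint lid below 0.06 rad), for 0.2 s.
At the end, for the whole second after the job is handed in: Each case hangs upright (within 0.4 rad) and at rest, its ring in a snap hook of its own (ring centre within 22 mm of the seat), that gate shut (under 0.12 rad); both paperweights and the inkstone are in the writing box, its lid shut (under 0.06 rad) (all of step 2 and ((distance between ring0 and seat0 below 0.022 m and value of joint gate0 below 0.12 rad) or (distance between ring0 and seat1 below 0.022 m and value of joint gate1 below 0.12 rad) or (distance between ring0 and seat2 below 0.022 m and value of joint gate2 below 0.12 rad)) and angle between each of case0, case1, case2's own x axis and vertical below 0.4 rad and linear speed of each of case0, case1, case2 below 0.08 m/s and ((distance between ring1 and seat0 below 0.022 m and value of joint gate0 below 0.12 rad) or (distance between ring1 and seat1 below 0.022 m and value of joint gate1 below 0.12 rad) or (distance between ring1 and seat2 below 0.022 m and value of joint gate2 below 0.12 rad)) and ((distance between ring2 and seat0 below 0.022 m and value of joint gate0 below 0.12 rad) or (distance between ring2 and seat1 below 0.022 m and value of joint gate1 below 0.12 rad) or (distance between ring2 and seat2 below 0.022 m and value of joint gate2 below 0.12 rad)) and distance between ring0 and ring1 above 0.05 m and distance between each of ring0, ring1 and ring2 above 0.05 m); the robot touches nothing.
It fails at once if a seal is knocked over or pushed more than 50 mm (distance of any of seal, seal2 from where it was at the start of the episode above 0.05 m or angle between any of seal, seal2's own z axis and vertical above 0.7 rad).
Of case0, case1, case2 only 2 to 3 are there at a start; the rules pass over those that are not, and their reading is None.
At some moment in a run one of case0, case1, case2, weight0, weight1, stone may be knocked a few centimetres aside while the robot is not near it.
It also fails if it takes over 210 s, if anything falls off the work surface, if the arm or the gripper's body presses on something with over 40 N, if the wrist force passes 120 N, or if a joint passes its speed limit or range.

## Working session

There is one attempt and no reset: what is moved stays moved. The work goes in short steps, Python scripts to look and compute and a tool call to move; the robot and the scene stay as the last step left them, time stands still between calls to the robot, and variables do not carry over. Pictures are saved under pics/ and viewed, at most 14 in all, crops included, and the job is handed in when it is done.

Besides the shell and the picture viewer there is one more tool, called after "Call:" in YAML: its name, and indented under it one key for each argument. carry_out: Moves the arm, as the interface text tells. Its arguments: {"type":"object","properties":{"plan":{"type":"array"},"squeeze":{"type":"number"}},"required":["plan"]}

```bash
ls; mkdir -p pics; python3 - <<'E'
from plant import r
import cv2,json
for n in ("top","side","wrist"):
    print(n,{k:(v.tolist() if hasattr(v,'tolist') else v) for k,v in r.camera_params(n).items()})
    cv2.imwrite(f"pics/{n}0.png",r.snapshot(n)[:,:,::-1])
print(r.get_state())
E
```

```text
pics
top {'fx': 441.89230780318917, 'fy': 441.89230780318917, 'cx': 320.1956602602529, 'cy': 244.79796448075726, 'position': [0.4972473482806363, 0.021363856840095514, 1.1476719381619909], 'attitude': [-0.6968745525400486, 0.7168530444687762, -0.021739011758945857, 0.0038711788512214153]}
side {'fx': 488.798032492748, 'fy': 488.798032492748, 'cx': 316.8473047331377, 'cy': 235.42064188096535, 'position': [-0.07327895428336591, -0.6196701043531441, 0.8781855710070439], 'attitude': [0.8406761844059597, -0.34039307426945836, 0.15215676126610053, -0.39273964399209177]}
wrist {'fx': 395.27611441741965, 'fy': 395.27611441741965, 'cx': 322.36005443379975, 'cy': 239.74702245604894, 'hand_eye': [[-0.00040251880206330806, -0.9490631032314348, -0.3150858042872286, 0.0816453176077225], [0.999999902221442, -0.00043971668399472836, 4.6971706588732065e-05, 0.00041127669540530487], [-0.00018312759865396394, -0.3150857545715986, 0.9490631874276475, -0.1786242994696978], [0.0, 0.0, 0.0, 1.0]]}
{'clock': 0.15, 'q': array([-1.30921487,  0.6897902 , -0.19451641,  1.56606257,  0.15728855,
        0.90251308, -0.21506164]), 'qd': array([ 0.0010122 , -0.00032594, -0.00148226, -0.00321166,  0.00099514,
       -0.00063331, -0.00022839]), 'joint_torque': array([-1.43127774e-03, -5.27858591e+01, -1.26831494e+00, -1.53585613e+01,
       -5.24514983e-02,  3.88155633e-03,  1.09742959e-04]), 'tool_pos': array([0.14106124, 0.60834842, 0.20600607]), 'eef_rot': array([ 1.13603461e-01,  9.93525930e-01, -6.92368986e-04, -2.85648948e-05]), 'contact_force': array([-0.29803581,  0.40824343, -0.73679043]), 'moment': array([ 0.0001345 ,  0.02184315, -0.0117635 ]), 'finger_force': 0.0, 'opening': 0.9992302156807711}
```

View pics/top0.png

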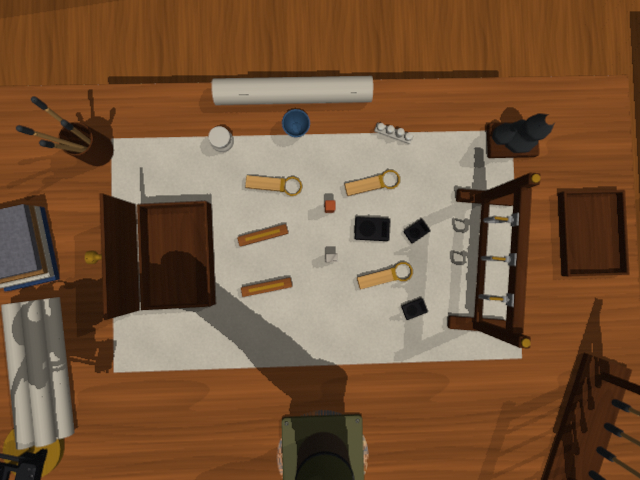

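View pics/side0.png

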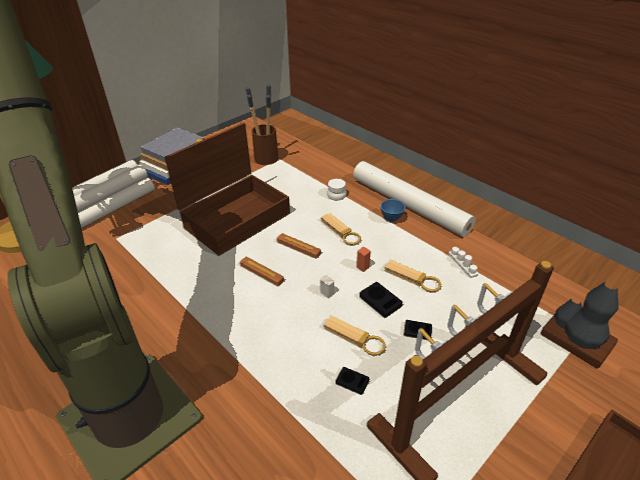

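```bash
cat > h.py <<'E'
import numpy as np,cv2
from scipy.spatial.transform import Rotation as R
from plant import r
def cam(n,st=None):
    p=r.camera_params(n); K=np.array([[p['fx'],0,p['cx']],[0,p['fy'],p['cy']],[0,0,1]])
    if n=='wrist':
        T=np.array(p['hand_eye']); Rt=R.from_quat(st['eef_rot']).as_matrix()
        return K,Rt@T[:3,:3],Rt@T[:3,3]+st['tool_pos']
    return K,R.from_quat(p['attitude']).as_matrix(),np.array(p['position'])
def ray(c,uv):
    K,Rm,p=c; d=Rm@np.linalg.solve(K,[uv[0],uv[1],1.]); return p,d/np.linalg.norm(d)
def onplane(c,uv,z):
    p,d=ray(c,uv); return p+d*(z-p[2])/d[2]
def proj(c,X):
    K,Rm,p=c; v=K@(Rm.T@(np.asarray(X,float)-p)); return v[:2]/v[2]
def tri(a,b):   # two (cam,uv): midpoint and gap
    (p,d),(q,e)=ray(*a),ray(*b); s=np.linalg.lstsq(np.c_[d,-e],q-p,rcond=None)[0]
    A,B=p+d*s[0],q+e*s[1]; return (A+B)/2,np.linalg.norm(A-B)
def down(yaw):  # tool down, tool y axis (closing line) at world angle yaw
    y=np.array([np.cos(yaw),np.sin(yaw),0]); z=np.array([0,0,-1.]); return np.c_[np.cross(y,z),y,z]
def step(p,Rm,p2,R2):
    "shift and turn, in the tool axes of (p,Rm), that lead to (p2,R2)"
    return np.round(Rm.T@(np.asarray(p2)-p),4),np.round(R.from_matrix(Rm.T@R2).as_rotvec(),3)
def now():
    s=r.get_state(); return s,s['tool_pos'],R.from_quat(s['eef_rot']).as_matrix()
def blobs(img,lo,hi,amin=60,roi=None):
    m=cv2.inRange(cv2.cvtColor(img,cv2.COLOR_RGB2HSV),lo,hi)
    if roi is not None:
        k=np.zeros_like(m); x0,y0,x1,y1=roi; k[y0:y1,x0:x1]=255; m&=k
    m=cv2.morphologyEx(m,cv2.MORPH_CLOSE,np.ones((3,3)))
    return [c for c in cv2.findContours(m,cv2.RETR_EXTERNAL,cv2.CHAIN_APPROX_NONE)[0] if cv2.contourArea(c)>amin],m
E
python3 - <<'E'
from h import *
img=cv2.imread("pics/top0.png")[:,:,::-1].copy(); c=cam('top')
hsv=cv2.cvtColor(img,cv2.COLOR_RGB2HSV)
for u,v in [(263,184),(291,176),(263,236),(262,288),(372,215),(372,228),(330,206),(330,250),(180,250)]: print((u,v),hsv[v,u])
roi=(216,140,450,340)
cs,m=blobs(img,(0,0,0),(179,255,90),80,roi); print('dark')
def show(cs,z):
    for k in cs:
        (u,v),wh,a=cv2.minAreaRect(k); b=cv2.boxPoints(((u,v),wh,a))
        P=np.array([onplane(c,q,z)[:2] for q in b]); e=P[1]-P[0];f=P[2]-P[1]
        if np.linalg.norm(f)>np.linalg.norm(e): e,f=f,e
        print(np.round((u,v)),np.round(P.mean(0),3),'L',np.round([np.linalg.norm(e),np.linalg.norm(f)],3),'yaw',round(np.arctan2(e[1],e[0]),3))
show(cs,.02)
print('sat'); cs,m=blobs(img,(3,90,60),(30,255,255),60,roi); show(cs,.018)
cv2.imwrite('pics/stand.png',cv2.resize(img[165:355,430:555,::-1],None,fx=3,fy=3,interpolation=cv2.INTER_CUBIC))
s=cv2.imread('pics/side0.png')[250:470,360:570]; cv2.imwrite('pics/stand_s.png',cv2.resize(s,None,fx=2.6,fy=2.6,interpolation=cv2.INTER_CUBIC))
E
```

```text
(263, 184) [ 17 144 183]
(291, 176) [20 93 96]
(263, 236) [ 18 200 139]
(262, 288) [ 20 210 157]
(372, 215) [ 21  35 138]
(372, 228) [120  32  16]
(330, 206) [  9 191 159]
(330, 250) [19 36 98]
(180, 250) [ 11 191  68]
dark
[414. 308.] [ 0.37  -0.242] L [0.06  0.043] yaw -1.225
[416. 230.] [ 0.569 -0.255] L [0.06  0.042] yaw -1.014
[372. 228.] [ 0.577 -0.141] L [0.09  0.062] yaw -1.597
sat
[266. 287.] [0.435 0.133] L [0.129 0.025] yaw -1.403
[385. 274.] [ 0.458 -0.171] L [0.145 0.049] yaw -1.417
[262. 235.] [0.567 0.139] L [0.129 0.027] yaw -1.336
[330. 206.] [ 0.637 -0.036] L [0.031 0.026] yaw 3.112
[273. 185.] [0.694 0.109] L [0.144 0.049] yaw -1.619
[372. 182.] [ 0.696 -0.146] L [0.144 0.049] yaw -1.433
```

View pics/stand.png

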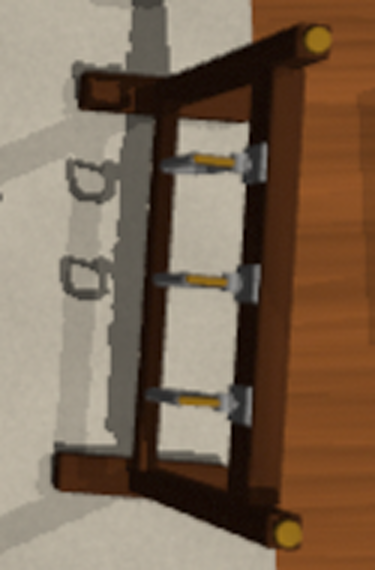

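View pics/stand_s.png

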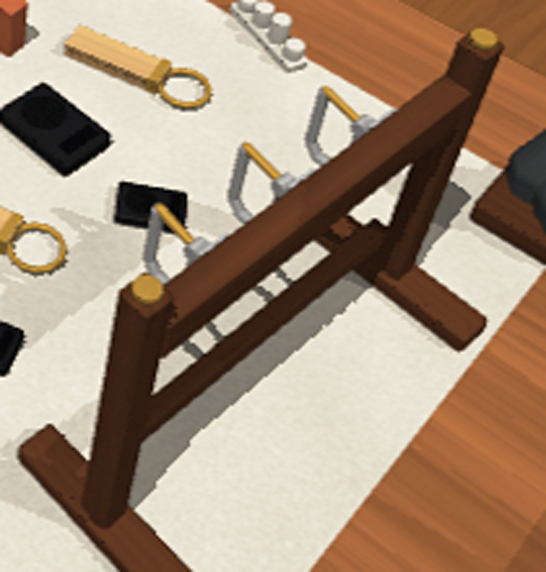

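```bash
python3 - <<'E'
from h import *
t,s=cam('top'),cam('side')
T=lambda u,v:(t,(430+u/3,165+v/3)); S=lambda u,v:(s,(360+u/2.6,250+v/2.6))
A,g1=tri(T(318,40),S(484,38)); B,g2=tri(T(288,533),S(148,288)); print(A,g1,B,g2,np.linalg.norm(A-B))
for a,b in [((195,160),(325,90)),((187,281),(247,146)),((180,401),(157,208))]: print(tri(T(*a),S(*b)))
# plane-based
M=(A+B)/2; y=(A-B)[:2]; y/=np.linalg.norm(y)
# +x of stand = into the bar (about world -y); x cross y = z
x=np.array([y[1],-y[0]]); print('mid',M,'x',x,'y',y)
for k in (-.085,0,.085):
    for h,xx in ((.229,-.046),(.219,-.012),(.165,-.046)):
        P=np.r_[M[:2]+x*xx+y*k,h]; u=proj(t,P); v=proj(s,P)
        print(k,h,np.round(P,3),'top crop',np.round((u-[430,165])*3),'side crop',np.round((v-[360,250])*2.6))
# box: rim corners from top & lid
img=cv2.imread("pics/top0.png")[:,:,::-1]
cv2.imwrite('pics/box.png',cv2.resize(img[180:330,85:235,::-1],None,fx=4,fy=4,interpolation=cv2.INTER_CUBIC))
E
```

```text
[ 0.65123883 -0.4411717   0.27302544] 0.0019925113923353927 [ 0.32355696 -0.4056856   0.27328707] 0.0027080129828171754 0.32959784732315894
(array([ 0.57685692, -0.37433315,  0.2266006 ]), np.float64(0.002854826868981768))
(array([ 0.49248811, -0.36549062,  0.22691406]), np.float64(0.0045063255793871245))
(array([ 0.40801508, -0.35595485,  0.22657671]), np.float64(0.0018702641373644152))
mid [ 0.4873979  -0.42342865  0.27315625] x [-0.1076649  -0.99418724] y [ 0.99418724 -0.1076649 ]
-0.085 0.229 [ 0.408 -0.369  0.229] top crop [200. 400.] side crop [172. 217.]
-0.085 0.219 [ 0.404 -0.402  0.219] top crop [242. 403.] side crop [210. 261.]
-0.085 0.165 [ 0.408 -0.369  0.165] top crop [164. 393.] side crop [159. 278.]
0 0.229 [ 0.492 -0.378  0.229] top crop [208. 279.] side crop [259. 154.]
0 0.219 [ 0.489 -0.411  0.219] top crop [249. 282.] side crop [298. 195.]
0 0.165 [ 0.492 -0.378  0.165] top crop [171. 279.] side crop [243. 215.]
0.085 0.229 [ 0.577 -0.387  0.229] top crop [216. 158.] side crop [339.  97.]
0.085 0.219 [ 0.573 -0.421  0.219] top crop [257. 163.] side crop [377. 136.]
0.085 0.165 [ 0.577 -0.387  0.165] top crop [179. 166.] side crop [320. 158.]
```

View pics/box.png

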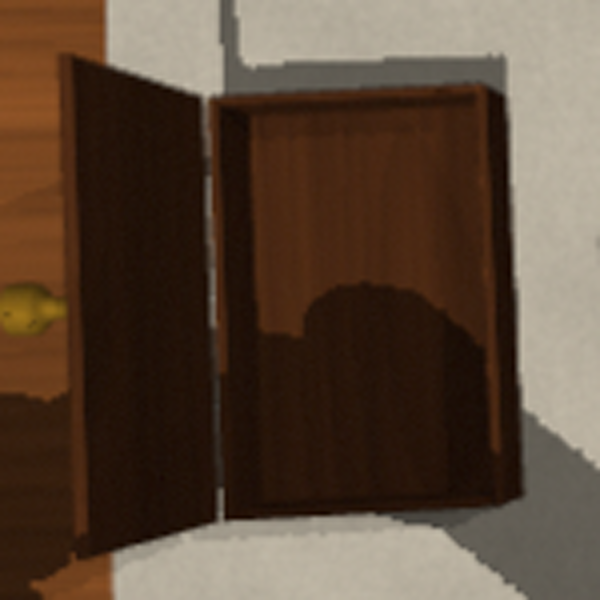

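```bash
cat >> h.py <<'E'
def chain(*tg):
    "each target (x,y,z,yaw): print step from current pose to it, all in the present tool axes"
    s,p,Rm=now()
    for x,y,z,yaw in tg:
        a,b=step(p,Rm,[x,y,z],down(yaw)); print((x,y,z,yaw),'xyz',a,'rot',b)
E
python3 - <<'E'
from h import *
t=cam('top')
C=[onplane(t,q,.062)[:2] for q in [(138,204.5),(206.7,202),(210,305),(140.5,310)]]
print(np.round(C,3)); c=np.mean(C,0); ex=C[0]+C[3]-C[1]-C[2]; ex/=np.linalg.norm(ex)
print('box',c,'ex',ex,'size',[round(np.linalg.norm(C[i]-C[i-1]),3) for i in range(4)])
chain((.567,.139,.13,.235))
E
```

```text
[[0.647 0.436]
 [0.649 0.269]
 [0.397 0.266]
 [0.39  0.433]]
box [0.52088283 0.35068677] ex [-0.02611883  0.99965885] size [np.float64(0.257), np.float64(0.167), np.float64(0.252), np.float64(0.168)]
(0.567, 0.139, 0.13, 0.235) xyz [-0.5209 -0.361   0.0766] rot [-1.000e-03  1.000e-03  1.108e+00]
```

Call:
carry_out:
  plan:
    - {"xyz": [-0.1, 0, -0.03], "rot": [0, 0, 0.1], "grip": 0}
    - {"xyz": [-0.2, -0.02, -0.03], "rot": [0, 0, 0.2], "grip": 0}
    - {"xyz": [-0.3, -0.05, -0.03], "rot": [0, 0, 0.4], "grip": 0}
    - {"xyz": [-0.4, -0.2, -0.03], "rot": [0, 0, 0.6], "grip": 0}
    - {"xyz": [-0.52, -0.36, 0], "rot": [0, 0, 0.8], "grip": 0}
    - {"xyz": [-0.52, -0.36, 0], "rot": [0, 0, 1.108], "grip": 0}
    - {"xyz": [-0.52, -0.36, 0], "rot": [0, 0, 1.108], "grip": 0}
    - {"xyz": [-0.52, -0.36, 0], "rot": [0, 0, 1.108], "grip": 0}
  squeeze: 25

```text
clock: 0.82
tool_pos: [0.3821, 0.4001, 0.2199]
eef_rot: [0.558, 0.83, -0.0, -0.0]
contact_force: [0.2, 0.3, -0.9]
opening: 0.999
finger_force: 0.0
```

```bash
python3 - <<'E'
from h import *
chain((.567,.139,.13,.235)); print(now()[0]['tool_pos'])
E
```

```text
(0.567, 0.139, 0.13, 0.235) xyz [-0.3115  0.0727  0.0899] rot [-0.     0.     0.152]
[0.38211408 0.40006466 0.21993646]
```

Call:
carry_out:
  plan:
    - {"xyz": [-0.31, 0.073, 0], "rot": [0, 0, 0.152], "grip": 0}
    - {"xyz": [-0.31, 0.073, 0], "rot": [0, 0, 0.152], "grip": 0}
    - {"xyz": [-0.31, 0.073, 0], "rot": [0, 0, 0.152], "grip": 0}
    - {"xyz": [-0.31, 0.073, 0], "rot": [0, 0, 0.152], "grip": 0}
    - {"xyz": [-0.31, 0.073, 0], "rot": [0, 0, 0.152], "grip": 0}
    - {"xyz": [-0.3115, 0.0727, 0.09], "rot": [0, 0, 0.152], "grip": 0}
    - {"xyz": [-0.3115, 0.0727, 0.09], "rot": [0, 0, 0.152], "grip": 0}
    - {"xyz": [-0.3115, 0.0727, 0.09], "rot": [0, 0, 0.152], "grip": 0}

```text
clock: 1.48
tool_pos: [0.5606, 0.1523, 0.1409]
eef_rot: [0.617, 0.787, 0.001, 0.0]
contact_force: [0.5, 0.1, -0.4]
opening: 1.003
finger_force: 0.0
```

Call:
carry_out:
  plan:
    - {"xyz": [-0.0, 0.0, 0.0], "rot": [0, 0, 0], "grip": 0}
    - {"xyz": [-0.0, 0.0, 0.0], "rot": [0, 0, 0], "grip": 0}

```text
clock: 1.65
tool_pos: [0.5593, 0.1506, 0.1397]
eef_rot: [0.619, 0.786, -0.002, -0.001]
contact_force: [0.5, 0.4, -0.5]
opening: 1.001
finger_force: 0.0
```

```bash
python3 - <<'E'
from h import *
s,p,Rm=now(); print(p)
w=r.snapshot('wrist'); cv2.imwrite('pics/w1.png',w[:,:,::-1]); c=cam('wrist',s)
t=r.snapshot('top'); ct=cam('top')
print(proj(c,[.567,.139,.018]))
cs,m=blobs(w,(3,90,60),(30,255,255),1500)
for k in cs:
    (u,v),wh,a=cv2.minAreaRect(k); b=cv2.boxPoints(((u,v),wh,a)); P=np.array([onplane(c,q,.018)[:2] for q in b])
    print(np.round((u,v)),np.round(P.mean(0),4),np.round([np.linalg.norm(P[1]-P[0]),np.linalg.norm(P[2]-P[1])],3),np.round([np.arctan2(*(P[i+1]-P[i])[::-1]) for i in (0,1)],3))
chain((.567,.139,.13,.235),(.567,.139,.004,.235))
E
```

```text
[0.55927614 0.15064119 0.13969795]
[328.2474581  234.42862557]
[370. 453.] [ 0.6597 -0.0698] [0.062 0.065] [ 0.24  -1.271]
[618. 297.] [0.8172 0.1415] [0.076 0.033] [2.023 0.238]
[488. 265.] [0.6999 0.1431] [0.077 0.036] [ 1.414 -0.261]
[331. 228.] [0.5689 0.1404] [0.024 0.127] [ 0.236 -1.315]
[164. 197.] [0.4368 0.134 ] [0.025 0.129] [ 0.31  -1.371]
[356.  42.] [0.5528 0.2773] [0.258 0.053] [ 0.235 -1.155]
(0.567, 0.139, 0.13, 0.235) xyz [-0.0173  0.0037  0.0117] rot [-0.    -0.001  0.007]
(0.567, 0.139, 0.004, 0.235) xyz [-0.0174  0.0037  0.1377] rot [-0.    -0.001  0.007]
```

Call:
carry_out:
  plan:
    - {"xyz": [-0.0165, 0.004, 0.04], "rot": [0, 0, 0], "grip": 0}
    - {"xyz": [-0.0165, 0.004, 0.08], "rot": [0, 0, 0], "grip": 0}
    - {"xyz": [-0.0165, 0.004, 0.12], "rot": [0, 0, 0], "grip": 0}
    - {"xyz": [-0.0165, 0.004, 0.136], "rot": [0, 0, 0], "grip": 0}
    - {"xyz": [-0.0165, 0.004, 0.136], "rot": [0, 0, 0], "grip": 0}
    - {"xyz": [-0.0165, 0.004, 0.136], "rot": [0, 0, 0], "grip": 255}
    - {"xyz": [-0.0165, 0.004, 0.136], "rot": [0, 0, 0], "grip": 255}
    - {"xyz": [-0.0165, 0.004, 0.136], "rot": [0, 0, 0], "grip": 255}

```text
clock: 2.42
tool_pos: [0.569, 0.1398, 0.0079]
eef_rot: [0.617, 0.787, 0.002, 0.001]
contact_force: [-0.7, -0.3, 0.4]
opening: 0.796
finger_force: 0.0
```

Call:
carry_out:
  plan:
    - {"xyz": [0, 0, 0], "rot": [0, 0, 0], "grip": 255}
    - {"xyz": [0, 0, 0], "rot": [0, 0, 0], "grip": 255}
    - {"xyz": [0, 0, 0], "rot": [0, 0, 0], "grip": 255}

```text
clock: 2.67
tool_pos: [0.568, 0.1388, 0.0065]
eef_rot: [0.617, 0.787, 0.001, 0.0]
contact_force: [0.1, 0.1, 0.8]
opening: 0.567
finger_force: 0.0
```

Call:
carry_out:
  plan:
    - {"xyz": [0, 0, 0.001], "rot": [0, 0, 0], "grip": 255}
    - {"xyz": [0, 0, 0.001], "rot": [0, 0, 0], "grip": 255}
    - {"xyz": [0, 0, 0.001], "rot": [0, 0, 0], "grip": 255}
    - {"xyz": [0, 0, 0.001], "rot": [0, 0, 0], "grip": 255}
    - {"xyz": [0, 0, 0.001], "rot": [0, 0, 0], "grip": 255}
    - {"xyz": [0, 0, -0.04], "rot": [0, 0, 0], "grip": 255}
    - {"xyz": [0, 0, -0.08], "rot": [0, 0, 0], "grip": 255}
    - {"xyz": [0, 0, -0.126], "rot": [0, 0, 0], "grip": 255}

```text
clock: 3.33
tool_pos: [0.5663, 0.1383, 0.1275]
eef_rot: [0.617, 0.787, -0.001, -0.001]
contact_force: [0.7, 0.3, -1.1]
opening: 0.006
finger_force: 0.0
```

Call:
carry_out:
  plan:
    - {"xyz": [0.04, 0.02, 0], "rot": [0, 0, 0.1], "grip": 255}
    - {"xyz": [0.08, 0.04, 0], "rot": [0, 0, 0.219], "grip": 255}
    - {"xyz": [0.12, 0.06, 0], "rot": [0, 0, 0.219], "grip": 255}
    - {"xyz": [0.16, 0.075, 0], "rot": [0, 0, 0.219], "grip": 255}
    - {"xyz": [0.198, 0.089, 0], "rot": [0, 0, 0.219], "grip": 255}
    - {"xyz": [0.198, 0.089, 0], "rot": [0, 0, 0.219], "grip": 255}
    - {"xyz": [0.198, 0.089, 0], "rot": [0, 0, 0.219], "grip": 255}
    - {"xyz": [0.198, 0.089, 0], "rot": [0, 0, 0.219], "grip": 255}

```text
clock: 4.0
tool_pos: [0.6061, 0.3515, 0.1267]
eef_rot: [0.699, 0.715, -0.001, 0.0]
contact_force: [0.0, -0.1, -0.2]
opening: 0.002
finger_force: 0.0
```

```bash
python3 - <<'E'
from h import *
s,p,Rm=now(); print(p,s['finger_force'],s['opening'])
cv2.imwrite('pics/w2.png',r.snapshot('wrist')[:,:,::-1])
chain((.606,.354,.12,.026),(.606,.354,.018,.026),(.436,.1335,.13,.18))
E
```

```text
[0.60612448 0.35153388 0.12665727] 0.0 0.002481810951478403
(0.606, 0.354, 0.12, 0.026) xyz [ 0.0044 -0.0006  0.0069] rot [-0.001  0.003 -0.006]
(0.606, 0.354, 0.018, 0.026) xyz [ 0.0047 -0.0005  0.1089] rot [-0.001  0.003 -0.006]
(0.436, 0.1335, 0.13, 0.18) xyz [-0.2126 -0.1751 -0.0025] rot [-0.001  0.002 -0.16 ]
```

View pics/w2.png

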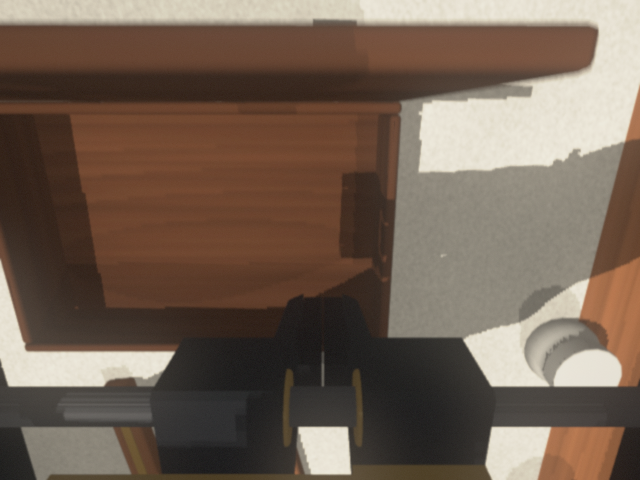

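```bash
cat >> h.py <<'E'
def survey(roi=(216,140,450,340)):
    img=r.snapshot('top'); c=cam('top')
    for nm,lo,hi,z in (('dark',(0,0,0),(179,255,70),.02),('sat',(3,90,60),(30,255,255),.018)):
        for k in blobs(img,lo,hi,80,roi)[0]:
            (u,v),wh,a=cv2.minAreaRect(k); b=cv2.boxPoints(((u,v),wh,a))
            P=np.array([onplane(c,q,z)[:2] for q in b]); e=P[1]-P[0];f=P[2]-P[1]
            if np.linalg.norm(f)>np.linalg.norm(e): e,f=f,e
            print(nm,np.round((u,v)),np.round(P.mean(0),3),'L',np.round([np.linalg.norm(e),np.linalg.norm(f)],3),'closing yaw',round((np.arctan2(e[1],e[0]))%np.pi-np.pi/2,3))
    return img
E
python3 - <<'E'
from h import *
img=survey(); cv2.imwrite('pics/t2.png',img[120:400,80:480,::-1])
E
```

```text
dark [414. 308.] [ 0.369 -0.242] L [0.058 0.041] closing yaw 0.346
dark [416. 231.] [ 0.567 -0.255] L [0.059 0.04 ] closing yaw 0.557
dark [371. 228.] [ 0.577 -0.14 ] L [0.09 0.06] closing yaw -0.079
sat [266. 287.] [0.435 0.133] L [0.129 0.025] closing yaw 0.168
sat [385. 274.] [ 0.458 -0.171] L [0.145 0.049] closing yaw 0.154
sat [262. 235.] [0.567 0.139] L [0.129 0.026] closing yaw 0.237
sat [330. 206.] [ 0.637 -0.036] L [0.031 0.026] closing yaw 1.541
sat [273. 185.] [0.694 0.109] L [0.144 0.049] closing yaw -0.047
sat [372. 182.] [ 0.696 -0.146] L [0.144 0.049] closing yaw 0.138
```

View pics/t2.png

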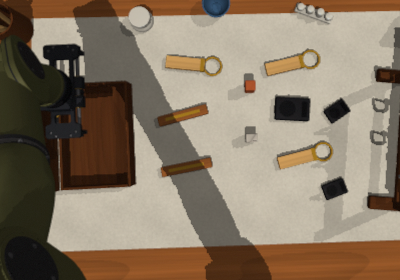

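```bash
python3 - <<'E'
from h import *
chain((.568,.139,.13,.24),(.568,.139,.003,.24))
E
```

```text
(0.568, 0.139, 0.13, 0.24) xyz [-0.2091 -0.043  -0.0023] rot [-0.001  0.003 -0.221]
(0.568, 0.139, 0.003, 0.24) xyz [-0.2088 -0.043   0.1247] rot [-0.001  0.003 -0.221]
```

Call:
carry_out:
  plan:
    - {"xyz": [-0.04, -0.008, 0], "rot": [0, 0, -0.1], "grip": 90}
    - {"xyz": [-0.08, -0.016, 0], "rot": [0, 0, -0.2], "grip": 90}
    - {"xyz": [-0.12, -0.024, 0], "rot": [0, 0, -0.221], "grip": 90}
    - {"xyz": [-0.16, -0.032, 0], "rot": [0, 0, -0.221], "grip": 90}
    - {"xyz": [-0.209, -0.043, 0], "rot": [0, 0, -0.221], "grip": 90}
    - {"xyz": [-0.209, -0.043, 0.03], "rot": [0, 0, -0.221], "grip": 90}
    - {"xyz": [-0.209, -0.043, 0.06], "rot": [0, 0, -0.221], "grip": 90}
    - {"xyz": [-0.209, -0.043, 0.06], "rot": [0, 0, -0.221], "grip": 90}

```text
clock: 4.77
tool_pos: [0.5643, 0.1371, 0.0636]
eef_rot: [0.618, 0.786, -0.004, -0.002]
contact_force: [-0.5, 0.6, -0.2]
opening: 0.584
finger_force: 0.0
```

Call:
carry_out:
  plan:
    - {"xyz": [0, 0, 0.04], "rot": [0, 0, 0], "grip": 90}
    - {"xyz": [0, 0, 0.064], "rot": [0, 0, 0], "grip": 90}
    - {"xyz": [0, 0, 0.064], "rot": [0, 0, 0], "grip": 90}
    - {"xyz": [0, 0, 0.064], "rot": [0, 0, 0], "grip": 255}
    - {"xyz": [0, 0, 0.064], "rot": [0, 0, 0], "grip": 255}
    - {"xyz": [0, 0, 0.064], "rot": [0, 0, 0], "grip": 255}
    - {"xyz": [0, 0, 0.064], "rot": [0, 0, 0], "grip": 255}
    - {"xyz": [0, 0, 0.064], "rot": [0, 0, 0], "grip": 255}
  squeeze: 25

```text
clock: 5.43
tool_pos: [0.5691, 0.1425, 0.0047]
eef_rot: [0.616, 0.788, 0.001, 0.001]
contact_force: [0.0, -0.2, -0.9]
opening: 0.29
finger_force: 0.0
```

Call:
carry_out:
  plan:
    - {"xyz": [0, 0, 0], "rot": [0, 0, 0], "grip": 255}
    - {"xyz": [0, 0, 0], "rot": [0, 0, 0], "grip": 255}

```text
clock: 5.6
tool_pos: [0.5684, 0.1423, 0.0037]
eef_rot: [0.616, 0.788, 0.0, 0.0]
contact_force: [-0.4, 0.2, 0.4]
opening: 0.137
finger_force: 0.0
```

Call:
carry_out:
  plan:
    - {"xyz": [0, 0, 0], "rot": [0, 0, 0], "grip": 255}
    - {"xyz": [0, 0, 0], "rot": [0, 0, 0], "grip": 255}
    - {"xyz": [0, 0, 0], "rot": [0, 0, 0], "grip": 255}

```text
clock: 5.85
tool_pos: [0.5681, 0.1423, 0.0032]
eef_rot: [0.616, 0.788, -0.0, -0.0]
contact_force: [-0.2, -0.9, 0.2]
opening: 0.007
finger_force: 0.0
```

```bash
python3 - <<'E'
from h import *
cv2.imwrite('pics/w3.png',r.snapshot('wrist')[:,:,::-1])
E
```

```text
(no output)
```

View pics/w3.png

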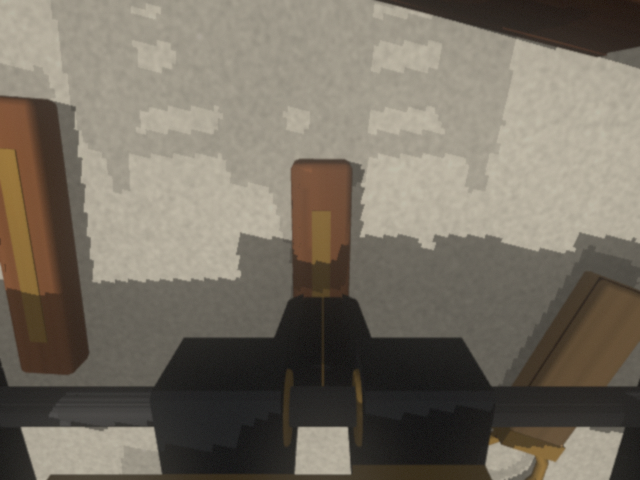

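Call:
carry_out:
  plan:
    - {"xyz": [-0.003, 0, -0.02], "rot": [0, 0, 0], "grip": 100}
    - {"xyz": [-0.003, 0, -0.02], "rot": [0, 0, 0], "grip": 100}
    - {"xyz": [-0.003, 0, -0.02], "rot": [0, 0, 0], "grip": 100}
    - {"xyz": [-0.003, 0, -0.02], "rot": [0, 0, 0], "grip": 100}
    - {"xyz": [-0.003, 0, -0.02], "rot": [0, 0, 0], "grip": 100}
    - {"xyz": [-0.003, 0, -0.02], "rot": [0, 0, 0], "grip": 100}
    - {"xyz": [-0.003, 0, -0.02], "rot": [0, 0, 0], "grip": 100}
    - {"xyz": [-0.003, 0, -0.01], "rot": [0, 0, 0], "grip": 100}

```text
clock: 6.57
tool_pos: [0.5701, 0.1397, 0.014]
eef_rot: [0.616, 0.788, 0.001, 0.001]
contact_force: [-0.1, -0.2, -0.1]
opening: 0.586
finger_force: 0.0
```

Call:
carry_out:
  plan:
    - {"xyz": [0, 0, 0.005], "rot": [0, 0, 0], "grip": 100}
    - {"xyz": [0, 0, 0.01], "rot": [0, 0, 0], "grip": 100}
    - {"xyz": [0, 0, 0.013], "rot": [0, 0, 0], "grip": 100}
    - {"xyz": [0, 0, 0.015], "rot": [0, 0, 0], "grip": 100}
    - {"xyz": [0, 0, 0.017], "rot": [0, 0, 0], "grip": 100}
    - {"xyz": [0, 0, 0.019], "rot": [0, 0, 0], "grip": 100}
    - {"xyz": [0, 0, 0.019], "rot": [0, 0, 0], "grip": 100}

```text
clock: 7.15
tool_pos: [0.5688, 0.1393, -0.0061]
eef_rot: [0.616, 0.788, -0.0, -0.0]
contact_force: [0.1, 0.1, -0.1]
opening: 0.609
finger_force: 0.0
```

Call:
carry_out:
  plan:
    - {"xyz": [0, 0, 0.002], "rot": [0, 0, 0], "grip": 100}
    - {"xyz": [0, 0, 0.003], "rot": [0, 0, 0], "grip": 100}
    - {"xyz": [0, 0, 0.003], "rot": [0, 0, 0], "grip": 100}

```text
clock: 7.4
tool_pos: [0.5688, 0.1393, -0.0089]
eef_rot: [0.616, 0.788, -0.0, -0.0]
contact_force: [-0.0, 0.1, -0.4]
opening: 0.607
finger_force: 0.0
```

Call:
carry_out:
  plan:
    - {"xyz": [0, 0, 0.002], "rot": [0, 0, 0], "grip": 100}
    - {"xyz": [0, 0, 0.004], "rot": [0, 0, 0], "grip": 100}
    - {"xyz": [0, 0, 0.004], "rot": [0, 0, 0], "grip": 255}
    - {"xyz": [0, 0, 0.004], "rot": [0, 0, 0], "grip": 255}
    - {"xyz": [0, 0, 0.004], "rot": [0, 0, 0], "grip": 255}
    - {"xyz": [0, 0, 0.004], "rot": [0, 0, 0], "grip": 255}
    - {"xyz": [0, 0, 0.004], "rot": [0, 0, 0], "grip": 255}
    - {"xyz": [0, 0, 0.004], "rot": [0, 0, 0], "grip": 255}
  squeeze: 25

```text
clock: 8.07
tool_pos: [0.569, 0.1393, -0.0127]
eef_rot: [0.616, 0.788, 0.0, 0.0]
contact_force: [-0.5, 0.5, -0.8]
opening: 0.175
finger_force: 0.0
```

```bash
python3 - <<'E'
from h import *
chain((.568,.139,.13,.24),(.606,.354,.12,.026),(.606,.354,.003,.026)); print(now()[0]['joint_torque'],now()[0]['q'])
E
```

```text
(0.568, 0.139, 0.13, 0.24) xyz [-1.000e-04 -1.000e-03 -1.427e-01] rot [ 0.    -0.     0.003]
(0.606, 0.354, 0.12, 0.026) xyz [ 0.1994  0.0876 -0.1327] rot [ 0.    -0.     0.217]
(0.606, 0.354, 0.003, 0.026) xyz [ 0.1994  0.0876 -0.0157] rot [ 0.    -0.     0.217]
[-1.20734374e-03 -5.51969647e+01  1.90518558e+00 -6.92751288e+00
 -2.31238949e-02  1.38701987e-02 -1.74630527e-04] [-0.33189159  0.96463386  0.02283644  1.81947531 -0.05377617  0.35789453
 -0.02547282]
```

Call:
carry_out:
  plan:
    - {"xyz": [0, 0, 0], "rot": [0, 0, 0], "grip": 255}
    - {"xyz": [0, 0, 0], "rot": [0, 0, 0], "grip": 255}
    - {"xyz": [0, 0, 0], "rot": [0, 0, 0], "grip": 255}

```text
clock: 8.32
tool_pos: [0.5689, 0.1394, -0.0128]
eef_rot: [0.616, 0.788, 0.0, -0.0]
contact_force: [0.3, -0.2, 0.4]
opening: 0.004
finger_force: 0.0
```

```bash
python3 - <<'E'
from h import *
cv2.imwrite('pics/w4.png',r.snapshot('wrist')[150:,100:540,::-1])
E
```

```text
(no output)
```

View pics/w4.png

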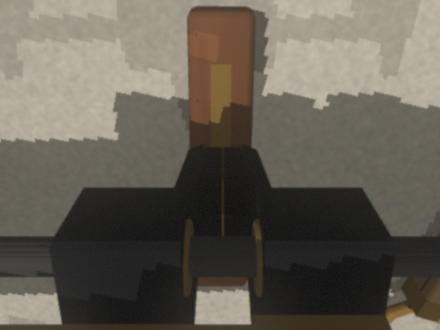

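Call:
carry_out:
  plan:
    - {"xyz": [0, 0, -0.015], "rot": [0, 0, 0], "grip": 100}
    - {"xyz": [0, 0, -0.02], "rot": [0, 0, 0], "grip": 100}
    - {"xyz": [0, 0, -0.02], "rot": [0, 0, 0], "grip": 100}
    - {"xyz": [0, 0, -0.02], "rot": [0, 0, 0], "grip": 100}
    - {"xyz": [0, 0, -0.02], "rot": [0, 0, 0], "grip": 100}
    - {"xyz": [0, 0, -0.02], "rot": [0, 0, 0], "grip": 100}
    - {"xyz": [0, 0, -0.02], "rot": [0, 0, 0], "grip": 100}
    - {"xyz": [0, 0, -0.01], "rot": [0, 0, 0], "grip": 100}

```text
clock: 9.03
tool_pos: [0.5701, 0.1396, -0.002]
eef_rot: [0.616, 0.788, 0.001, 0.001]
contact_force: [0.9, 0.3, 0.8]
opening: 0.589
finger_force: 0.0
```

Call:
carry_out:
  plan:
    - {"xyz": [0, 0, 0.005], "rot": [0, 0, 0], "grip": 100}
    - {"xyz": [0, 0, 0.01], "rot": [0, 0, 0], "grip": 100}
    - {"xyz": [0, 0, 0.013], "rot": [0, 0, 0], "grip": 100}
    - {"xyz": [0, 0, 0.015], "rot": [0, 0, 0], "grip": 100}
    - {"xyz": [0, 0, 0.016], "rot": [0, 0, 0], "grip": 100}

```text
clock: 9.45
tool_pos: [0.5686, 0.1392, -0.0193]
eef_rot: [0.616, 0.788, -0.0, -0.0]
contact_force: [0.9, 0.3, -0.4]
opening: 0.606
finger_force: 0.0
```

Call:
carry_out:
  plan:
    - {"xyz": [0, 0, 0.002], "rot": [0, 0, 0], "grip": 100}
    - {"xyz": [0, 0, 0.004], "rot": [0, 0, 0], "grip": 100}
    - {"xyz": [0, 0, 0.004], "rot": [0, 0, 0], "grip": 100}

```text
clock: 9.7
tool_pos: [0.5688, 0.1393, -0.023]
eef_rot: [0.616, 0.788, -0.0, -0.0]
contact_force: [-0.2, -0.3, -0.8]
opening: 0.608
finger_force: 0.0
```

Call:
carry_out:
  plan:
    - {"xyz": [0, 0, 0.002], "rot": [0, 0, 0], "grip": 100}
    - {"xyz": [0, 0, 0.004], "rot": [0, 0, 0], "grip": 100}
    - {"xyz": [0, 0, 0.005], "rot": [0, 0, 0], "grip": 100}

```text
clock: 9.95
tool_pos: [0.5689, 0.1394, -0.0279]
eef_rot: [0.616, 0.788, 0.0, -0.0]
contact_force: [-0.1, 0.3, -0.5]
opening: 0.605
finger_force: 0.0
```

Call:
carry_out:
  plan:
    - {"xyz": [0, 0, 0.001], "rot": [0, 0, 0], "grip": 255}
    - {"xyz": [0, 0, 0.001], "rot": [0, 0, 0], "grip": 255}
    - {"xyz": [0, 0, 0.001], "rot": [0, 0, 0], "grip": 255}
    - {"xyz": [0, 0, 0.001], "rot": [0, 0, 0], "grip": 255}
    - {"xyz": [0, 0, 0.001], "rot": [0, 0, 0], "grip": 255}
    - {"xyz": [0, 0, 0.001], "rot": [0, 0, 0], "grip": 255}
    - {"xyz": [0, 0, 0.001], "rot": [0, 0, 0], "grip": 255}
    - {"xyz": [0, 0, 0.001], "rot": [0, 0, 0], "grip": 255}

```text
clock: 10.62
tool_pos: [0.5689, 0.1393, -0.0287]
eef_rot: [0.616, 0.788, 0.0, -0.0]
contact_force: [0.8, -0.3, 0.4]
opening: 0.294
finger_force: 25.0
```

Call:
carry_out:
  plan:
    - {"xyz": [0, 0, -0.03], "rot": [0, 0, 0], "grip": 255}
    - {"xyz": [0, 0, -0.07], "rot": [0, 0, 0], "grip": 255}
    - {"xyz": [0.02, 0.01, -0.1], "rot": [0, 0, 0.1], "grip": 255}
    - {"xyz": [0.06, 0.03, -0.1], "rot": [0, 0, 0.217], "grip": 255}
    - {"xyz": [0.1, 0.045, -0.1], "rot": [0, 0, 0.217], "grip": 255}
    - {"xyz": [0.14, 0.06, -0.1], "rot": [0, 0, 0.217], "grip": 255}
    - {"xyz": [0.18, 0.08, -0.1], "rot": [0, 0, 0.217], "grip": 255}
    - {"xyz": [0.199, 0.088, -0.1], "rot": [0, 0, 0.217], "grip": 255}

```text
clock: 11.28
tool_pos: [0.6054, 0.3596, 0.0712]
eef_rot: [0.696, 0.718, 0.001, -0.001]
contact_force: [0.7, 0.7, -0.5]
opening: 0.292
finger_force: 25.0
```

```bash
python3 - <<'E'
from h import *
print(now()[0]['opening'],now()[1])
chain((.606,.354,.07,.026),(.606,.354,-.014,.026),(.436,.1335,.07,.17),(.436,.1335,-.029,.17))
E
```

```text
0.29239660328613387 [0.60539807 0.35956144 0.0711962 ]
(0.606, 0.354, 0.07, 0.026) xyz [-0.0056  0.0004  0.0012] rot [-0.    -0.003  0.004]
(0.606, 0.354, -0.014, 0.026) xyz [-0.0059  0.0004  0.0852] rot [-0.    -0.003  0.004]
(0.436, 0.1335, 0.07, 0.17) xyz [-0.2209 -0.1761  0.0004] rot [ 0.    -0.003 -0.14 ]
(0.436, 0.1335, -0.029, 0.17) xyz [-0.2212 -0.1761  0.0994] rot [ 0.    -0.003 -0.14 ]
```

Call:
carry_out:
  plan:
    - {"xyz": [-0.002, 0, 0.035], "rot": [0, 0, 0], "grip": 255}
    - {"xyz": [-0.002, 0, 0.07], "rot": [0, 0, 0], "grip": 255}
    - {"xyz": [-0.002, 0, 0.085], "rot": [0, 0, 0], "grip": 255}
    - {"xyz": [-0.002, 0, 0.085], "rot": [0, 0, 0], "grip": 255}
    - {"xyz": [-0.002, 0, 0.085], "rot": [0, 0, 0], "grip": 148}
    - {"xyz": [-0.002, 0, 0.085], "rot": [0, 0, 0], "grip": 148}
    - {"xyz": [-0.002, 0, 0.085], "rot": [0, 0, 0], "grip": 148}
    - {"xyz": [-0.002, 0, 0.085], "rot": [0, 0, 0], "grip": 148}

```text
clock: 11.95
tool_pos: [0.6081, 0.3522, -0.0114]
eef_rot: [0.698, 0.716, 0.002, 0.0]
contact_force: [-0.3, 0.8, -0.5]
opening: 0.416
finger_force: 0.0
```

Call:
carry_out:
  plan:
    - {"xyz": [0, 0, -0.04], "rot": [0, 0, 0], "grip": 148}
    - {"xyz": [0, 0, -0.085], "rot": [0, 0, 0], "grip": 148}
    - {"xyz": [-0.04, -0.03, -0.085], "rot": [0, 0, 0], "grip": 90}
    - {"xyz": [-0.08, -0.06, -0.085], "rot": [0, 0, -0.14], "grip": 90}
    - {"xyz": [-0.12, -0.09, -0.085], "rot": [0, 0, -0.14], "grip": 90}
    - {"xyz": [-0.15, -0.12, -0.085], "rot": [0, 0, -0.14], "grip": 90}
    - {"xyz": [-0.18, -0.15, -0.085], "rot": [0, 0, -0.14], "grip": 90}
    - {"xyz": [-0.217, -0.176, -0.085], "rot": [0, 0, -0.14], "grip": 90}

```text
clock: 12.62
tool_pos: [0.4532, 0.1534, 0.0728]
eef_rot: [0.646, 0.764, 0.001, 0.001]
contact_force: [0.4, -0.8, -0.8]
opening: 0.647
finger_force: 0.0
```

```bash
python3 - <<'E'
from h import *
print(now()[0]['opening'],now()[1])
chain((.436,.1335,.07,.17),(.436,.1335,-.029,.17))
E
```

```text
0.6465338830816261 [0.45321237 0.15336536 0.07280387]
(0.436, 0.1335, 0.07, 0.17) xyz [-0.0167 -0.0203  0.0027] rot [ 0.003 -0.001 -0.003]
(0.436, 0.1335, -0.029, 0.17) xyz [-0.0168 -0.0206  0.1017] rot [ 0.003 -0.001 -0.003]
```

Call:
carry_out:
  plan:
    - {"xyz": [-0.017, -0.02, 0.01], "rot": [0, 0, 0], "grip": 90}
    - {"xyz": [-0.017, -0.02, 0.04], "rot": [0, 0, 0], "grip": 90}
    - {"xyz": [-0.017, -0.02, 0.08], "rot": [0, 0, 0], "grip": 90}
    - {"xyz": [-0.017, -0.02, 0.102], "rot": [0, 0, 0], "grip": 90}
    - {"xyz": [-0.017, -0.02, 0.102], "rot": [0, 0, 0], "grip": 200}
    - {"xyz": [-0.017, -0.02, 0.102], "rot": [0, 0, 0], "grip": 255}
    - {"xyz": [-0.017, -0.02, 0.102], "rot": [0, 0, 0], "grip": 255}
    - {"xyz": [-0.017, -0.02, 0.102], "rot": [0, 0, 0], "grip": 255}

```text
clock: 13.28
tool_pos: [0.4424, 0.1358, -0.0263]
eef_rot: [0.646, 0.763, -0.003, -0.003]
contact_force: [-2.1, 0.2, 0.0]
opening: 0.371
finger_force: 0.6
```

Call:
carry_out:
  plan:
    - {"xyz": [0, 0, 0], "rot": [0, 0, 0], "grip": 255}
    - {"xyz": [0, 0, 0], "rot": [0, 0, 0], "grip": 255}
    - {"xyz": [0, 0, 0], "rot": [0, 0, 0], "grip": 255}
    - {"xyz": [0, 0, 0], "rot": [0, 0, 0], "grip": 255}
    - {"xyz": [0, 0, -0.04], "rot": [0, 0, 0], "grip": 255}
    - {"xyz": [0, 0, -0.1], "rot": [0, 0, 0], "grip": 255}
    - {"xyz": [0, 0, -0.1], "rot": [0, 0, 0], "grip": 255}
    - {"xyz": [0.03, 0, -0.1], "rot": [0, 0, 0], "grip": 255}

```text
clock: 13.95
tool_pos: [0.4421, 0.1596, 0.0773]
eef_rot: [0.651, 0.759, -0.002, 0.002]
contact_force: [0.7, -0.1, -2.4]
opening: 0.293
finger_force: 25.0
```

```bash
python3 - <<'E'
from h import *
print(now()[0]['opening'],now()[1])
chain((.436,.350,.07,.026),(.436,.350,-.014,.026))
E
```

```text
0.29344981775978835 [0.44212408 0.15960763 0.07727753]
(0.436, 0.35, 0.07, 0.026) xyz [0.1891 0.0232 0.0061] rot [-0.     0.006  0.128]
(0.436, 0.35, -0.014, 0.026) xyz [0.1897 0.0232 0.09  ] rot [-0.     0.006  0.128]
```

Call:
carry_out:
  plan:
    - {"xyz": [0.04, 0.006, 0.006], "rot": [0, 0, 0.128], "grip": 255}
    - {"xyz": [0.08, 0.012, 0.006], "rot": [0, 0, 0.128], "grip": 255}
    - {"xyz": [0.12, 0.018, 0.006], "rot": [0, 0, 0.128], "grip": 255}
    - {"xyz": [0.16, 0.023, 0.006], "rot": [0, 0, 0.128], "grip": 255}
    - {"xyz": [0.189, 0.023, 0.006], "rot": [0, 0, 0.128], "grip": 255}
    - {"xyz": [0.189, 0.023, 0.006], "rot": [0, 0, 0.128], "grip": 255}
    - {"xyz": [0.189, 0.023, 0.006], "rot": [0, 0, 0.128], "grip": 255}

```text
clock: 14.53
tool_pos: [0.4279, 0.3577, 0.066]
eef_rot: [0.692, 0.722, -0.004, -0.003]
contact_force: [0.3, -0.5, -0.0]
opening: 0.291
finger_force: 25.0
```

```bash
python3 - <<'E'
from h import *
print(now()[0]['opening'],now()[1])
chain((.436,.350,-.014,.026),(.577,-.14,.08,-.03))
E
```

```text
0.2908013179935552 [0.4279276  0.35766261 0.06604421]
(0.436, 0.35, -0.014, 0.026) xyz [-0.0078  0.0085  0.08  ] rot [-0.01   0.002  0.016]
(0.577, -0.14, 0.08, -0.03) xyz [-0.5035  0.1281 -0.0141] rot [-0.01   0.003  0.072]
```

Call:
carry_out:
  plan:
    - {"xyz": [-0.005, 0.009, 0], "rot": [0, 0, 0.01], "grip": 255}
    - {"xyz": [-0.005, 0.009, 0], "rot": [0, 0, 0.01], "grip": 255}
    - {"xyz": [-0.005, 0.009, 0.04], "rot": [0, 0, 0.01], "grip": 255}
    - {"xyz": [-0.005, 0.009, 0.08], "rot": [0, 0, 0.01], "grip": 255}
    - {"xyz": [-0.005, 0.009, 0.08], "rot": [0, 0, 0.01], "grip": 255}
    - {"xyz": [-0.005, 0.009, 0.08], "rot": [0, 0, 0.01], "grip": 148}
    - {"xyz": [-0.005, 0.009, 0.08], "rot": [0, 0, 0.01], "grip": 148}
    - {"xyz": [-0.005, 0.009, 0.08], "rot": [0, 0, 0.01], "grip": 148}

```text
clock: 15.2
tool_pos: [0.4393, 0.3501, -0.0113]
eef_rot: [0.698, 0.716, -0.003, -0.002]
contact_force: [-0.6, -0.1, -0.7]
opening: 0.417
finger_force: 0.0
```

Call:
carry_out:
  plan:
    - {"xyz": [0, 0, 0], "rot": [0, 0, 0], "grip": 148}
    - {"xyz": [0, 0, -0.04], "rot": [0, 0, 0], "grip": 148}
    - {"xyz": [0, 0, -0.1], "rot": [0, 0, 0], "grip": 148}
    - {"xyz": [-0.04, 0.01, -0.1], "rot": [0, 0, 0], "grip": 0}
    - {"xyz": [-0.08, 0.02, -0.1], "rot": [0, 0, 0], "grip": 0}
    - {"xyz": [-0.12, 0.03, -0.1], "rot": [0, 0, 0], "grip": 0}
    - {"xyz": [-0.16, 0.04, -0.1], "rot": [0, 0, 0], "grip": 0}
    - {"xyz": [-0.2, 0.05, -0.1], "rot": [0, 0, 0], "grip": 0}

```text
clock: 15.87
tool_pos: [0.4943, 0.1522, 0.0881]
eef_rot: [0.697, 0.717, -0.003, -0.002]
contact_force: [1.3, -0.1, -0.5]
opening: 0.772
finger_force: 0.0
```

```bash
python3 - <<'E'
from h import *
print(now()[0]['opening'],now()[1])
img=survey((135,140,450,340)); cv2.imwrite('pics/t3.png',img[120:360,80:480,::-1])
chain((.577,-.14,.08,-.04),(.577,-.14,-.027,-.04))
E
```

```text
0.7721316922702928 [0.49433752 0.15219785 0.08812644]
dark [414. 308.] [ 0.369 -0.242] L [0.058 0.041] closing yaw 0.346
dark [416. 231.] [ 0.567 -0.255] L [0.059 0.04 ] closing yaw 0.557
dark [371. 228.] [ 0.576 -0.14 ] L [0.09 0.06] closing yaw -0.079
dark [199. 270.] [0.483 0.3  ] L [0.35  0.324] closing yaw 1.547
sat [232. 283.] [0.447 0.219] L [0.069 0.033] closing yaw 1.228
sat [385. 274.] [ 0.458 -0.171] L [0.145 0.049] closing yaw 0.154
sat [176. 251.] [0.533 0.357] L [0.221 0.139] closing yaw -1.54
sat [144. 248.] [0.542 0.439] L [0.29  0.109] closing yaw 1.203
sat [330. 206.] [ 0.637 -0.036] L [0.031 0.026] closing yaw 1.541
sat [273. 185.] [0.694 0.109] L [0.144 0.049] closing yaw -0.046
sat [372. 182.] [ 0.696 -0.146] L [0.144 0.049] closing yaw 0.138
(0.577, -0.14, 0.08, -0.04) xyz [-0.2807  0.075   0.0122] rot [-0.001  0.011  0.054]
(0.577, -0.14, -0.027, -0.04) xyz [-0.2796  0.0752  0.1192] rot [-0.001  0.011  0.054]
```

View pics/t3.png

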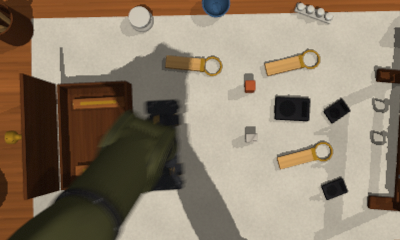

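Call:
carry_out:
  plan:
    - {"xyz": [-0.04, 0.01, 0], "rot": [0, 0.01, 0.054], "grip": 0}
    - {"xyz": [-0.08, 0.02, 0], "rot": [0, 0.01, 0.054], "grip": 0}
    - {"xyz": [-0.12, 0.03, 0], "rot": [0, 0.01, 0.054], "grip": 0}
    - {"xyz": [-0.16, 0.04, 0], "rot": [0, 0.01, 0.054], "grip": 0}
    - {"xyz": [-0.2, 0.053, 0], "rot": [0, 0.01, 0.054], "grip": 0}
    - {"xyz": [-0.24, 0.064, 0], "rot": [0, 0.01, 0.054], "grip": 0}
    - {"xyz": [-0.28, 0.075, 0.012], "rot": [0, 0.01, 0.054], "grip": 0}
    - {"xyz": [-0.28, 0.075, 0.012], "rot": [0, 0.01, 0.054], "grip": 0}

```text
clock: 16.58
tool_pos: [0.5776, -0.1356, 0.0759]
eef_rot: [0.72, 0.694, -0.003, -0.001]
contact_force: [0.6, -0.1, 1.0]
opening: 1.002
finger_force: 0.0
```

Call:
carry_out:
  plan:
    - {"xyz": [0, 0, 0.0], "rot": [0, 0, 0], "grip": 0}

```text
clock: 16.67
tool_pos: [0.5764, -0.1279, 0.0753]
eef_rot: [0.718, 0.696, -0.001, -0.005]
contact_force: [-0.8, 1.0, -0.7]
opening: 0.999
finger_force: 0.0
```

```bash
python3 - <<'E'
from h import *
print(now()[0]['opening'],now()[1])
chain((.577,-.14,.08,-.04),(.577,-.14,-.027,-.04))
E
```

```text
0.998772640156527 [ 0.57635179 -0.12794884  0.07534351]
(0.577, -0.14, 0.08, -0.04) xyz [-0.012   0.001  -0.0047] rot [-0.008 -0.004  0.009]
(0.577, -0.14, -0.027, -0.04) xyz [-0.0125  0.0019  0.1023] rot [-0.008 -0.004  0.009]
```

Call:
carry_out:
  plan:
    - {"xyz": [-0.009, 0.001, 0.02], "rot": [0, 0, 0], "grip": 0}
    - {"xyz": [-0.009, 0.001, 0.06], "rot": [0, 0, 0], "grip": 0}
    - {"xyz": [-0.009, 0.001, 0.09], "rot": [0, 0, 0], "grip": 0}
    - {"xyz": [-0.009, 0.001, 0.102], "rot": [0, 0, 0], "grip": 0}
    - {"xyz": [-0.009, 0.001, 0.102], "rot": [0, 0, 0], "grip": 100}
    - {"xyz": [-0.009, 0.001, 0.102], "rot": [0, 0, 0], "grip": 255}
    - {"xyz": [-0.009, 0.001, 0.102], "rot": [0, 0, 0], "grip": 255}
    - {"xyz": [-0.009, 0.001, 0.102], "rot": [0, 0, 0], "grip": 255}
  squeeze: 30

```text
clock: 17.33
tool_pos: [0.577, -0.1322, -0.0261]
eef_rot: [0.716, 0.698, -0.0, -0.005]
contact_force: [-0.3, 1.0, 0.3]
opening: 0.722
finger_force: 0.0
```

Call:
carry_out:
  plan:
    - {"xyz": [0, 0, 0], "rot": [0, 0, 0], "grip": 255}
    - {"xyz": [0, 0, 0], "rot": [0, 0, 0], "grip": 255}
    - {"xyz": [0, 0, 0], "rot": [0, 0, 0], "grip": 255}
    - {"xyz": [0, 0, 0], "rot": [0, 0, 0], "grip": 255}
    - {"xyz": [0, 0, -0.04], "rot": [0, 0, 0], "grip": 255}
    - {"xyz": [0, 0, -0.08], "rot": [0, 0, 0], "grip": 255}
    - {"xyz": [0, 0, -0.13], "rot": [0, 0, 0], "grip": 255}
    - {"xyz": [0, 0, -0.13], "rot": [0, 0, 0], "grip": 255}

```text
clock: 18.0
tool_pos: [0.5805, -0.1354, 0.1085]
eef_rot: [0.717, 0.698, 0.001, -0.002]
contact_force: [0.5, -1.0, -2.2]
opening: 0.681
finger_force: 29.7
```

```bash
python3 - <<'E'
from h import *
print(now()[0]['opening'],now()[1])
chain((.521,.352,.10,.026),(.521,.352,-.011,.026))
E
```

```text
0.6809432189697223 [ 0.580464   -0.13543096  0.10852195]
(0.521, 0.352, 0.1, 0.026) xyz [ 0.4856 -0.0725  0.0104] rot [-0.001 -0.004 -0.053]
(0.521, 0.352, -0.011, 0.026) xyz [ 0.4852 -0.0724  0.1214] rot [-0.001 -0.004 -0.053]
```

Call:
carry_out:
  plan:
    - {"xyz": [0.04, -0.006, 0], "rot": [0, 0, -0.053], "grip": 255}
    - {"xyz": [0.08, -0.012, 0], "rot": [0, 0, -0.053], "grip": 255}
    - {"xyz": [0.12, -0.018, 0], "rot": [0, 0, -0.053], "grip": 255}
    - {"xyz": [0.16, -0.024, 0], "rot": [0, 0, -0.053], "grip": 255}
    - {"xyz": [0.2, -0.03, 0], "rot": [0, 0, -0.053], "grip": 255}
    - {"xyz": [0.24, -0.036, 0], "rot": [0, 0, -0.053], "grip": 255}
    - {"xyz": [0.28, -0.042, 0], "rot": [0, 0, -0.053], "grip": 255}
    - {"xyz": [0.32, -0.048, 0], "rot": [0, 0, -0.053], "grip": 255}

```text
clock: 18.67
tool_pos: [0.5364, 0.1898, 0.1047]
eef_rot: [0.698, 0.717, -0.001, -0.006]
contact_force: [0.5, -0.7, -2.0]
opening: 0.68
finger_force: 29.7
```

Call:
carry_out:
  plan:
    - {"xyz": [0.04, -0.006, 0], "rot": [0, 0, 0], "grip": 255}
    - {"xyz": [0.08, -0.012, 0], "rot": [0, 0, 0], "grip": 255}
    - {"xyz": [0.12, -0.018, 0], "rot": [0, 0, 0], "grip": 255}
    - {"xyz": [0.145, -0.022, 0], "rot": [0, 0, 0], "grip": 255}
    - {"xyz": [0.16, -0.024, 0.01], "rot": [0, 0, 0], "grip": 255}
    - {"xyz": [0.163, -0.024, 0.03], "rot": [0, 0, 0], "grip": 255}
    - {"xyz": [0.163, -0.024, 0.03], "rot": [0, 0, 0], "grip": 255}

```text
clock: 19.25
tool_pos: [0.5057, 0.3503, 0.0725]
eef_rot: [0.697, 0.717, -0.004, -0.007]
contact_force: [-1.0, 0.3, -3.0]
opening: 0.682
finger_force: 29.7
```

```bash
python3 - <<'E'
from h import *
print(now()[0]['opening'],now()[1])
chain((.521,.352,-.011,.026),(.521,.352,.12,.026))
E
```

```text
0.6817964741437783 [0.50566698 0.35034814 0.0725049 ]
(0.521, 0.352, -0.011, 0.026) xyz [0.0008 0.0167 0.0833] rot [-0.016 -0.005  0.003]
(0.521, 0.352, 0.12, 0.026) xyz [ 0.0014  0.0146 -0.0477] rot [-0.016 -0.005  0.003]
```

Call:
carry_out:
  plan:
    - {"xyz": [0, 0.012, 0.01], "rot": [0, 0, 0], "grip": 255}
    - {"xyz": [0, 0.015, 0.04], "rot": [0, 0, 0], "grip": 255}
    - {"xyz": [0, 0.015, 0.07], "rot": [0, 0, 0], "grip": 255}
    - {"xyz": [0, 0.015, 0.084], "rot": [0, 0, 0], "grip": 255}
    - {"xyz": [0, 0.015, 0.086], "rot": [0, 0, 0], "grip": 255}
    - {"xyz": [0, 0.015, 0.086], "rot": [0, 0, 0], "grip": 45}
    - {"xyz": [0, 0.015, 0.086], "rot": [0, 0, 0], "grip": 45}
    - {"xyz": [0, 0.015, 0.086], "rot": [0, 0, 0], "grip": 45}

```text
clock: 19.92
tool_pos: [0.525, 0.3515, -0.0074]
eef_rot: [0.698, 0.716, 0.001, -0.005]
contact_force: [0.1, 0.0, -0.8]
opening: 0.824
finger_force: 0.0
```

Call:
carry_out:
  plan:
    - {"xyz": [0, 0, 0], "rot": [0, 0, 0], "grip": 45}
    - {"xyz": [0, 0, -0.04], "rot": [0, 0, 0], "grip": 45}
    - {"xyz": [0, 0, -0.08], "rot": [0, 0, 0], "grip": 255}
    - {"xyz": [0, 0, -0.12], "rot": [0, 0, 0], "grip": 255}
    - {"xyz": [0, 0, -0.16], "rot": [0, 0, 0], "grip": 255}
    - {"xyz": [0, 0, -0.2], "rot": [0, 0, 0], "grip": 255}
    - {"xyz": [0, 0, -0.24], "rot": [0, 0, 0], "grip": 255}
    - {"xyz": [0, -0.03, -0.28], "rot": [0, 0, 0], "grip": 255}

```text
clock: 20.58
tool_pos: [0.5053, 0.3474, 0.2686]
eef_rot: [0.699, 0.716, 0.003, -0.003]
contact_force: [-0.2, 0.1, 0.6]
opening: 0.393
finger_force: 0.0
```

```bash
python3 - <<'E'
from h import *
print(now()[0]['opening'],now()[1])
chain((.45,.56,.26,.026),(.45,.56,.16,.026)); t=cam('top')
print([onplane(t,q,.232) for q in [(100.5,193.8),(104.5,318.8)]], onplane(t,(87,257),.21))
print(np.bincount(np.digitize(survey((142,205,206,304)).mean(2).ravel(),[0,256])))
E
```

```text
0.3928740099462469 [0.50530797 0.34740663 0.26858174]
(0.45, 0.56, 0.26, 0.026) xyz [ 0.2138 -0.0502  0.0105] rot [-0.001 -0.009 -0.002]
(0.45, 0.56, 0.16, 0.026) xyz [ 0.2129 -0.0501  0.1105] rot [-0.001 -0.009 -0.002]
[array([0.64763478, 0.4467225 , 0.232     ]), array([0.39154036, 0.44142431, 0.232     ])] [0.51891577 0.48630271 0.21      ]
dark [174. 254.] [0.525 0.364] L [0.249 0.159] closing yaw 1.552
sat [174. 251.] [0.532 0.364] L [0.221 0.125] closing yaw -1.543
[     0 307200]
```

Call:
carry_out:
  plan:
    - {"xyz": [0.03, -0.01, -0.02], "rot": [0, 0, 0], "grip": 255}
    - {"xyz": [0.07, -0.025, -0.02], "rot": [0, 0, 0], "grip": 255}
    - {"xyz": [0.11, -0.04, -0.02], "rot": [0, 0, 0], "grip": 255}
    - {"xyz": [0.15, -0.05, -0.02], "rot": [0, 0, 0], "grip": 255}
    - {"xyz": [0.185, -0.05, -0.02], "rot": [0, 0, 0], "grip": 255}
    - {"xyz": [0.2, -0.05, -0.01], "rot": [0, 0, 0], "grip": 255}
    - {"xyz": [0.2, -0.05, 0.03], "rot": [0, 0, 0], "grip": 255}
    - {"xyz": [0.2, -0.05, 0.06], "rot": [0, 0, 0], "grip": 255}

```text
clock: 21.3
tool_pos: [0.4442, 0.5494, 0.2054]
eef_rot: [0.696, 0.718, 0.001, -0.006]
contact_force: [-0.1, -0.6, -1.5]
opening: 0.007
finger_force: 0.0
```

Call:
carry_out:
  plan:
    - {"xyz": [0, 0, 0.05], "rot": [0, 0, 0], "grip": 255}
    - {"xyz": [0, 0, 0.05], "rot": [0, 0, 0], "grip": 255}

```text
clock: 21.47
tool_pos: [0.4403, 0.546, 0.1498]
eef_rot: [0.698, 0.716, -0.006, -0.007]
contact_force: [-1.1, -1.0, -1.1]
opening: 0.008
finger_force: 0.0
```

```bash
python3 - <<'E'
from h import *
s,p,Rm=now(); print(p,s['opening'])
H=np.array([.437,.062]); rho=.135
for th in (1.6,1.4,1.2,1.0,.8,.6,.4,.2,0.05):
    y,z=H+rho*np.array([-np.cos(th),np.sin(th)])+.012*np.array([np.sin(th),np.cos(th)])
    y+=.006*np.sin(th)
    print(th,np.round([y,z-.033],3),step(p,Rm,[.453,y,z-.033],down(.026))[0])
E
```

```text
[0.44026703 0.54602023 0.14980715] 0.0075097477575700655
1.6 [0.459 0.164] [-0.0874  0.0101 -0.0141]
1.4 [0.432 0.164] [-0.1145  0.0094 -0.0146]
1.2 [0.405 0.159] [-0.1414  0.0088 -0.0097]
1.0 [0.379 0.149] [-0.1671  0.0083  0.0004]
0.8 [0.356 0.134] [-0.1905  0.0079  0.0152]
0.6 [0.336 0.115] [-0.2106  0.0077  0.0343]
0.4 [0.32  0.093] [-0.2267  0.0077  0.0567]
0.2 [0.308 0.068] [-0.2381  0.0078  0.0818]
0.05 [0.303 0.048] [-0.2433  0.008   0.1016]
```

Call:
carry_out:
  plan:
    - {"xyz": [-0.03, 0.006, -0.01], "rot": [0, 0, 0], "grip": 255}
    - {"xyz": [-0.06, 0.008, -0.014], "rot": [0, 0, 0], "grip": 255}
    - {"xyz": [-0.087, 0.01, -0.014], "rot": [0, 0, 0], "grip": 255}
    - {"xyz": [-0.1, 0.01, -0.014], "rot": [0, 0, 0], "grip": 255}
    - {"xyz": [-0.115, 0.009, -0.014], "rot": [0, 0, 0], "grip": 255}
    - {"xyz": [-0.128, 0.009, -0.012], "rot": [0, 0, 0], "grip": 255}
    - {"xyz": [-0.141, 0.009, -0.009], "rot": [0, 0, 0], "grip": 255}

```text
clock: 22.05
tool_pos: [0.4586, 0.4078, 0.1665]
eef_rot: [0.697, 0.717, 0.002, -0.006]
contact_force: [-0.1, 1.1, 0.4]
opening: 0.002
finger_force: 0.7
```

```bash
python3 - <<'E'
from h import *
s,p,Rm=now(); print(p,s['contact_force'])
im=r.snapshot('top'); cv2.imwrite('pics/lid1.png',np.hstack([im[150:360,60:260,::-1],r.snapshot('side')[100:310,100:330,::-1]]))
E
```

```text
[0.45861663 0.40776795 0.16654432] [-0.10218493  1.07651827  0.42680979]
```

View pics/lid1.png

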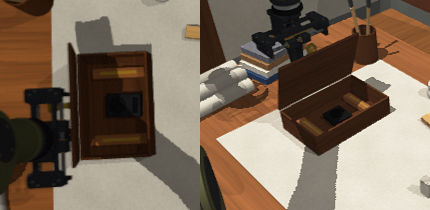

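Call:
carry_out:
  plan:
    - {"xyz": [-0.013, -0.001, 0.005], "rot": [0, 0, 0], "grip": 255}
    - {"xyz": [-0.026, -0.001, 0.01], "rot": [0, 0, 0], "grip": 255}
    - {"xyz": [-0.038, -0.001, 0.017], "rot": [0, 0, 0], "grip": 255}
    - {"xyz": [-0.05, -0.001, 0.025], "rot": [0, 0, 0], "grip": 255}
    - {"xyz": [-0.06, -0.001, 0.034], "rot": [0, 0, 0], "grip": 255}
    - {"xyz": [-0.07, -0.001, 0.044], "rot": [0, 0, 0], "grip": 255}
    - {"xyz": [-0.078, -0.001, 0.055], "rot": [0, 0, 0], "grip": 255}
    - {"xyz": [-0.086, -0.001, 0.066], "rot": [0, 0, 0], "grip": 255}

```text
clock: 22.82
tool_pos: [0.4589, 0.3231, 0.098]
eef_rot: [0.697, 0.717, 0.001, -0.006]
contact_force: [0.0, 1.3, 0.2]
opening: 0.004
finger_force: 0.4
```

Call:
carry_out:
  plan:
    - {"xyz": [-0.006, 0, 0.012], "rot": [0, 0, 0], "grip": 255}
    - {"xyz": [-0.01, 0, 0.024], "rot": [0, 0, 0], "grip": 255}
    - {"xyz": [-0.013, 0, 0.034], "rot": [0, 0, 0], "grip": 255}
    - {"xyz": [-0.016, 0, 0.042], "rot": [0, 0, 0], "grip": 255}

```text
clock: 23.15
tool_pos: [0.4587, 0.3071, 0.055]
eef_rot: [0.697, 0.717, 0.0, -0.006]
contact_force: [0.4, 0.7, 1.0]
opening: 0.003
finger_force: 0.3
```

Call:
carry_out:
  plan:
    - {"xyz": [-0.001, 0, 0.006], "rot": [0, 0, 0], "grip": 255}
    - {"xyz": [-0.002, 0, 0.012], "rot": [0, 0, 0], "grip": 255}
    - {"xyz": [-0.002, 0, 0.015], "rot": [0, 0, 0], "grip": 255}

```text
clock: 23.4
tool_pos: [0.458, 0.3043, 0.0396]
eef_rot: [0.697, 0.717, -0.001, -0.006]
contact_force: [-0.5, -0.6, 0.6]
opening: 0.003
finger_force: 0.2
```

Call:
carry_out:
  plan:
    - {"xyz": [0, 0, 0.003], "rot": [0, 0, 0], "grip": 255}
    - {"xyz": [0, 0, 0.004], "rot": [0, 0, 0], "grip": 255}

```text
clock: 23.57
tool_pos: [0.458, 0.3044, 0.0385]
eef_rot: [0.698, 0.716, 0.0, -0.007]
contact_force: [-7.1, -3.0, 31.2]
opening: 0.006
finger_force: 15.8
```

Call:
carry_out:
  plan:
    - {"xyz": [0, 0, -0.04], "rot": [0, 0, 0], "grip": 255}
    - {"xyz": [0, 0, -0.08], "rot": [0, 0, 0], "grip": 255}
    - {"xyz": [0, 0, -0.12], "rot": [0, 0, 0], "grip": 255}
    - {"xyz": [-0.04, 0, -0.16], "rot": [0, 0, 0], "grip": 80}
    - {"xyz": [-0.08, 0, -0.2], "rot": [0, 0, 0], "grip": 80}
    - {"xyz": [-0.12, 0.003, -0.23], "rot": [0, 0, 0.05], "grip": 80}
    - {"xyz": [-0.16, 0.005, -0.26], "rot": [0, 0, 0.1], "grip": 80}
    - {"xyz": [-0.2, 0.01, -0.28], "rot": [0, 0, 0.134], "grip": 80}

```text
clock: 24.23
tool_pos: [0.4707, 0.1431, 0.2902]
eef_rot: [0.744, 0.668, -0.0, -0.006]
contact_force: [2.1, -0.5, 0.3]
opening: 0.36
finger_force: 0.0
```

Call:
carry_out:
  plan:
    - {"xyz": [-0.04, 0.006, 0], "rot": [0, 0, 0], "grip": 80}
    - {"xyz": [-0.08, 0.012, 0], "rot": [0, 0, 0], "grip": 80}
    - {"xyz": [-0.12, 0.018, 0], "rot": [0, 0, 0], "grip": 80}
    - {"xyz": [-0.16, 0.024, 0], "rot": [0, 0, 0], "grip": 80}
    - {"xyz": [-0.2, 0.03, 0], "rot": [0, 0, 0], "grip": 80}
    - {"xyz": [-0.24, 0.036, 0], "rot": [0, 0, 0], "grip": 80}
    - {"xyz": [-0.28, 0.042, 0], "rot": [0, 0, 0], "grip": 80}
    - {"xyz": [-0.32, 0.048, 0], "rot": [0, 0, 0], "grip": 80}

```text
clock: 24.9
tool_pos: [0.4841, -0.181, 0.2861]
eef_rot: [0.744, 0.668, -0.001, -0.006]
contact_force: [0.9, 0.1, 0.5]
opening: 0.689
finger_force: 0.0
```

```bash
python3 - <<'E'
from h import *
s,p,Rm=now(); print(p,s['opening'])
chain((.49,-.43,.32,-.108))
E
```

```text
[ 0.48413836 -0.18098141  0.28609899] 0.6892006423289274
(0.49, -0.43, 0.32, -0.108) xyz [-0.2467  0.032  -0.0359] rot [-0.01  -0.007  0.001]
```

Call:
carry_out:
  plan:
    - {"xyz": [-0.03, 0.003, -0.03], "rot": [-0.01, -0.007, 0], "grip": 80}
    - {"xyz": [-0.07, 0.009, -0.036], "rot": [-0.01, -0.007, 0], "grip": 80}
    - {"xyz": [-0.11, 0.014, -0.036], "rot": [-0.01, -0.007, 0], "grip": 80}
    - {"xyz": [-0.15, 0.02, -0.036], "rot": [-0.01, -0.007, 0], "grip": 80}
    - {"xyz": [-0.19, 0.025, -0.036], "rot": [-0.01, -0.007, 0], "grip": 80}
    - {"xyz": [-0.23, 0.03, -0.036], "rot": [-0.01, -0.007, 0], "grip": 80}
    - {"xyz": [-0.246, 0.032, -0.036], "rot": [-0.01, -0.007, 0], "grip": 80}
    - {"xyz": [-0.246, 0.032, -0.036], "rot": [-0.01, -0.007, 0], "grip": 80}

```text
clock: 25.57
tool_pos: [0.4878, -0.4325, 0.3197]
eef_rot: [0.746, 0.666, -0.002, 0.001]
contact_force: [-0.2, 0.7, -0.2]
opening: 0.686
finger_force: 0.0
```

Call:
carry_out:
  plan:
    - {"xyz": [0, 0, 0], "rot": [0, 0, 0], "grip": 80}
    - {"xyz": [0, 0, 0], "rot": [0, 0, 0], "grip": 80}
    - {"xyz": [0, 0, 0], "rot": [0, 0, 0], "grip": 80}

```text
clock: 25.82
tool_pos: [0.4912, -0.4256, 0.3201]
eef_rot: [0.743, 0.669, 0.0, -0.0]
contact_force: [0.3, 0.2, 0.5]
opening: 0.688
finger_force: 0.0
```

```bash
python3 - <<'E'
from h import *
import pickle
s,p,Rm=now(); print(p,s['opening'])
w=r.snapshot('wrist'); pickle.dump(s,open('s_hook.pkl','wb')); c=cam('wrist',s)
cv2.imwrite('pics/wh_full.png',w[:,:,::-1])
for P in [(.577,-.374,.2266),(.4925,-.3655,.2266),(.408,-.356,.2266)]: print(proj(c,P))
u=proj(c,(.4925,-.37,.22)).astype(int); print(u)
im=cv2.resize(w[max(0,u[1]-90):u[1]+110,u[0]-140:u[0]+140],None,fx=2.8,fy=2.8,interpolation=cv2.INTER_CUBIC)
cv2.imwrite('pics/wh.png',im[:,:,::-1])
survey()
E
```

```text
[ 0.49119005 -0.42560029  0.32011343] 0.6881080635717162
[440.71556254 143.46788689]
[314.18765684 144.08253516]
[187.52118605 143.17810469]
[315 149]
dark [414. 308.] [ 0.37  -0.242] L [0.059 0.042] closing yaw 0.346
dark [416. 230.] [ 0.568 -0.255] L [0.06  0.041] closing yaw 0.557
sat [385. 274.] [ 0.458 -0.171] L [0.145 0.049] closing yaw 0.154
sat [330. 206.] [ 0.637 -0.035] L [0.031 0.028] closing yaw 1.541
sat [273. 185.] [0.694 0.109] L [0.144 0.049] closing yaw -0.048
sat [372. 182.] [ 0.696 -0.146] L [0.144 0.049] closing yaw 0.138
```

View pics/wh.png

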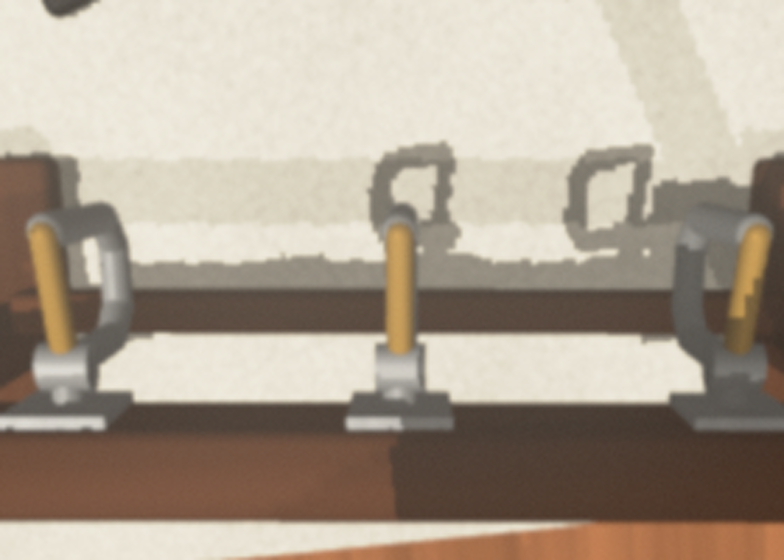

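```bash
python3 - <<'E'
from h import *
import pickle
c=cam('wrist',pickle.load(open('s_hook.pkl','rb'))); f=lambda u,v:(175+u/2.8,59+v/2.8)
N=[onplane(c,f(*q),.225)[:2] for q in ((42,222),(400,217),(752,225))]
print(np.round(N,4)); d=N[2]-N[0]; yaw=np.arctan2(d[1],d[0]); print(np.linalg.norm(d),yaw)
c2=cam('top'); 
y=np.array([np.cos(yaw),np.sin(yaw)]); x=np.array([y[1],-y[0]])
for n in N: print('ring centre for entry',np.round(n-x*.0135,4),'case mid',np.round(n-x*.0835,4))
print('x',x)
chain((.4545,-.148,.2,.154),(.4545,-.148,.07,.154))
E
```

```text
[[ 0.4098 -0.3531]
 [ 0.4955 -0.361 ]
 [ 0.5794 -0.3717]]
0.17061095071861904 -0.10910478881964256
ring centre for entry [ 0.4113 -0.3397] case mid [ 0.4189 -0.2701]
ring centre for entry [ 0.4969 -0.3475] case mid [ 0.5045 -0.2779]
ring centre for entry [ 0.5809 -0.3583] case mid [ 0.5885 -0.2887]
x [-0.10888846 -0.99405397]
(0.4545, -0.148, 0.2, 0.154) xyz [ 0.2725 -0.0655  0.1203] rot [ 0.    -0.    -0.259]
(0.4545, -0.148, 0.07, 0.154) xyz [ 0.2725 -0.0656  0.2503] rot [ 0.    -0.    -0.259]
```

Call:
carry_out:
  plan:
    - {"xyz": [0.04, -0.01, 0], "rot": [0, 0, -0.1], "grip": 80}
    - {"xyz": [0.08, -0.02, 0], "rot": [0, 0, -0.2], "grip": 80}
    - {"xyz": [0.12, -0.03, 0], "rot": [0, 0, -0.259], "grip": 80}
    - {"xyz": [0.16, -0.04, 0.02], "rot": [0, 0, -0.259], "grip": 80}
    - {"xyz": [0.2, -0.05, 0.04], "rot": [0, 0, -0.259], "grip": 80}
    - {"xyz": [0.24, -0.058, 0.06], "rot": [0, 0, -0.259], "grip": 80}
    - {"xyz": [0.272, -0.065, 0.09], "rot": [0, 0, -0.259], "grip": 80}
    - {"xyz": [0.272, -0.065, 0.12], "rot": [0, 0, -0.259], "grip": 80}

```text
clock: 26.58
tool_pos: [0.4559, -0.1443, 0.2007]
eef_rot: [0.648, 0.761, 0.002, 0.001]
contact_force: [0.8, 1.4, -1.4]
opening: 0.685
finger_force: 0.0
```

Call:
carry_out:
  plan:
    - {"xyz": [0, 0, 0.04], "rot": [0, 0, 0], "grip": 80}
    - {"xyz": [0, 0, 0.08], "rot": [0, 0, 0], "grip": 80}
    - {"xyz": [0, 0, 0.12], "rot": [0, 0, 0], "grip": 80}
    - {"xyz": [0, 0, 0.14], "rot": [0, 0, 0], "grip": 80}
    - {"xyz": [0, 0, 0.14], "rot": [0, 0, 0], "grip": 80}

```text
clock: 27.0
tool_pos: [0.4525, -0.1487, 0.0569]
eef_rot: [0.651, 0.759, -0.001, -0.003]
contact_force: [-1.0, 0.5, -0.2]
opening: 0.689
finger_force: 0.0
```

```bash
cat >> h.py <<'E'
def cases():
    "cases from the wrist picture: wood mid, ring direction"
    s,p,Rm=now(); w=r.snapshot('wrist'); c=cam('wrist',s)
    for k in blobs(w,(8,90,90),(30,255,255),1500)[0]:
        (u,v),wh,a=cv2.minAreaRect(k); b=cv2.boxPoints(((u,v),wh,a)); P=np.array([onplane(c,q,.016)[:2] for q in b])
        print('wrist',np.round((u,v)),np.round(P.mean(0),4),np.round([np.linalg.norm(P[1]-P[0]),np.linalg.norm(P[2]-P[1])],3),np.round([np.arctan2(*(P[i+1]-P[i])[::-1]) for i in (0,1)],3))
E
python3 - <<'E'
from h import *
print(now()[1]); chain((.4545,-.148,-.028,.154)); cases()
E
```

```text
[ 0.45254497 -0.14865505  0.05690612]
(0.4545, -0.148, -0.028, 0.154) xyz [0.0001 0.0025 0.0849] rot [-0.006 -0.003 -0.001]
wrist [322. 281.] [ 0.4565 -0.1712] [0.042 0.14 ] [ 0.183 -1.362]
```

Call:
carry_out:
  plan:
    - {"xyz": [0, 0.003, 0.03], "rot": [-0.005, -0.003, 0], "grip": 80}
    - {"xyz": [0, 0.003, 0.07], "rot": [-0.005, -0.003, 0], "grip": 80}
    - {"xyz": [0, 0.003, 0.085], "rot": [-0.005, -0.003, 0], "grip": 80}
    - {"xyz": [0, 0.003, 0.085], "rot": [-0.005, -0.003, 0], "grip": 200}
    - {"xyz": [0, 0.003, 0.085], "rot": [-0.005, -0.003, 0], "grip": 255}
    - {"xyz": [0, 0.003, 0.085], "rot": [-0.005, -0.003, 0], "grip": 255}
    - {"xyz": [0, 0.003, 0.085], "rot": [-0.005, -0.003, 0], "grip": 255}
    - {"xyz": [0, 0.003, 0.085], "rot": [-0.005, -0.003, 0], "grip": 255}
  squeeze: 30

```text
clock: 27.72
tool_pos: [0.4586, -0.1504, -0.0234]
eef_rot: [0.651, 0.759, 0.001, 0.004]
contact_force: [0.1, 0.1, 9.3]
opening: 0.36
finger_force: 30.0
```

Call:
carry_out:
  plan:
    - {"xyz": [0, 0, 0], "rot": [0, 0, 0], "grip": 255}
    - {"xyz": [0, 0, 0], "rot": [0, 0, 0], "grip": 255}
    - {"xyz": [0, 0, 0], "rot": [0, 0, 0], "grip": 255}

```text
clock: 27.97
tool_pos: [0.4586, -0.1504, -0.0234]
eef_rot: [0.651, 0.759, 0.001, 0.004]
contact_force: [-0.8, 0.2, 8.1]
opening: 0.357
finger_force: 30.0
```

```bash
cat >> h.py <<'E'
YAW=-.109; SX=np.array([-.109,-.994,0]); NOSE=np.array([[.409,-.3545,.229],[.494,-.363,.229],[.578,-.373,.229]])
def hang(k,L,zp,tg):
    "print steps to put the ring (L ahead of the TCP along the case, picked at TCP height zp) on hook k; tg: (far side behind nose, ring z)"
    s,p,Rm=now(); print('at',np.round(p,4),'grip',round(s['opening'],3),s['finger_force'],np.round(s['contact_force'],1))
    for b,z in tg:
        q=NOSE[k]+SX*(b-.023-L); q[2]=z-.009+zp
        a,w=step(p,Rm,q,down(YAW)); print(b,z,np.round(q,4),'xyz',a,'rot',w)
E
python3 - <<'E'
from h import *
hang(0,.070,-.028,[(.011,.28),(.011,.24),(.011,.18)])
E
```

```text
at [ 0.4586 -0.1504 -0.0234] grip 0.357 30.016551911830902 [-0.8  0.2  8.1]
0.011 0.28 [ 0.4179 -0.273   0.243 ] xyz [-0.1164 -0.057  -0.2663] rot [0.008 0.004 0.261]
0.011 0.24 [ 0.4179 -0.273   0.203 ] xyz [-0.1162 -0.0572 -0.2263] rot [0.008 0.004 0.261]
0.011 0.18 [ 0.4179 -0.273   0.143 ] xyz [-0.1159 -0.0577 -0.1663] rot [0.008 0.004 0.261]
```

Call:
carry_out:
  plan:
    - {"xyz": [0, 0, -0.03], "rot": [0, 0, 0], "grip": 255}
    - {"xyz": [0, 0, -0.07], "rot": [0, 0, 0], "grip": 255}
    - {"xyz": [0, 0, -0.11], "rot": [0.008, 0.004, 0.1], "grip": 255}
    - {"xyz": [0, -0.02, -0.15], "rot": [0.008, 0.004, 0.2], "grip": 255}
    - {"xyz": [0, -0.04, -0.19], "rot": [0.008, 0.004, 0.261], "grip": 255}
    - {"xyz": [-0.02, -0.057, -0.23], "rot": [0.008, 0.004, 0.261], "grip": 255}
    - {"xyz": [-0.05, -0.057, -0.266], "rot": [0.008, 0.004, 0.261], "grip": 255}
    - {"xyz": [-0.07, -0.057, -0.266], "rot": [0.008, 0.004, 0.261], "grip": 255}

```text
clock: 28.63
tool_pos: [0.4103, -0.2274, 0.2455]
eef_rot: [0.744, 0.668, 0.001, 0.001]
contact_force: [1.1, 0.0, -1.3]
opening: 0.356
finger_force: 30.0
```

Call:
carry_out:
  plan:
    - {"xyz": [0, 0, 0], "rot": [0, 0, 0], "grip": 255}
    - {"xyz": [0, 0, 0], "rot": [0, 0, 0], "grip": 255}

```text
clock: 28.8
tool_pos: [0.4108, -0.2283, 0.2424]
eef_rot: [0.745, 0.667, 0.0, 0.0]
contact_force: [0.5, 0.9, -1.5]
opening: 0.354
finger_force: 30.0
```

```bash
python3 - <<'E'
from h import *
hang(0,.0675,-.0234,[(.011,.28),(.011,.24),(.011,.18)])
E
```

```text
at [ 0.4108 -0.2283  0.2424] grip 0.354 29.99665528535843 [ 0.5  0.9 -1.5]
0.011 0.28 [ 0.4177 -0.2755  0.2476] xyz [-0.0462  0.0121 -0.0052] rot [ 0.001  0.    -0.002]
0.011 0.24 [ 0.4177 -0.2755  0.2076] xyz [-0.0462  0.012   0.0348] rot [ 0.001  0.    -0.002]
0.011 0.18 [ 0.4177 -0.2755  0.1476] xyz [-0.0462  0.012   0.0948] rot [ 0.001  0.    -0.002]
```

Call:
carry_out:
  plan:
    - {"xyz": [-0.02, 0.006, 0], "rot": [0, 0, 0], "grip": 255}
    - {"xyz": [-0.04, 0.012, 0.01], "rot": [0, 0, 0], "grip": 255}
    - {"xyz": [-0.046, 0.012, 0.02], "rot": [0, 0, 0], "grip": 255}
    - {"xyz": [-0.046, 0.012, 0.025], "rot": [0, 0, 0], "grip": 255}
    - {"xyz": [-0.046, 0.012, 0.025], "rot": [0, 0, 0], "grip": 255}
    - {"xyz": [-0.046, 0.012, 0.025], "rot": [0, 0, 0], "grip": 255}

```text
clock: 29.3
tool_pos: [0.4166, -0.272, 0.215]
eef_rot: [0.744, 0.668, -0.001, -0.003]
contact_force: [0.2, -0.0, -1.4]
opening: 0.356
finger_force: 30.0
```

```bash
python3 - <<'E'
from h import *
hang(0,.0675,-.0234,[(.011,.24),(.011,.18)])
s=r.snapshot('side'); c=cam('side'); n=proj(c,NOSE[0]).astype(int)
u0,v0=n-[110,75]; im=cv2.resize(s[v0:v0+150,u0:u0+200],None,fx=4,fy=4,interpolation=cv2.INTER_CUBIC)[:,:,::-1].copy()
p=now()[1]; ctr=p+SX*.0675; ctr[2]=p[2]+.0234+.009
for a in np.linspace(0,2*np.pi,24,endpoint=False):
    q=ctr+.023*np.array([np.cos(a),np.sin(a),0]); cv2.circle(im,tuple(((proj(c,q)-[u0,v0])*4).astype(int)),2,(255,0,0),-1)
cv2.circle(im,tuple(((proj(c,NOSE[0])-[u0,v0])*4).astype(int)),4,(0,255,0),-1)
cv2.imwrite('pics/side1.png',im)
E
```

```text
at [ 0.4166 -0.272   0.215 ] grip 0.356 29.996598064899445 [ 0.2 -0.  -1.4]
0.011 0.24 [ 0.4177 -0.2755  0.2076] xyz [-0.0034  0.0014  0.0074] rot [-0.005 -0.003  0.001]
0.011 0.18 [ 0.4177 -0.2755  0.1476] xyz [-0.0035  0.0018  0.0674] rot [-0.005 -0.003  0.001]
```

View pics/side1.png

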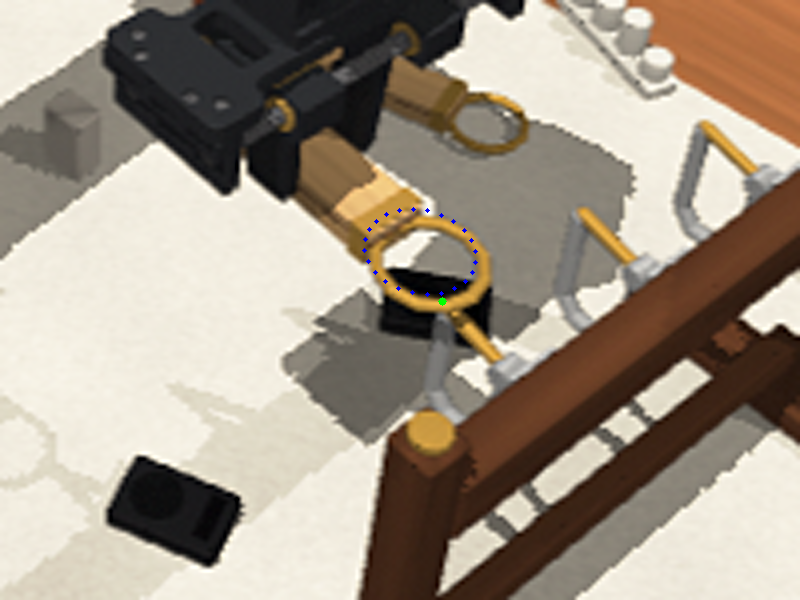

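Call:
carry_out:
  plan:
    - {"xyz": [-0.0035, -0.001, 0], "rot": [-0.005, -0.003, 0], "grip": 255}
    - {"xyz": [-0.0035, -0.001, 0.005], "rot": [-0.005, -0.003, 0], "grip": 255}
    - {"xyz": [-0.0035, -0.001, 0.01], "rot": [-0.005, -0.003, 0], "grip": 255}
    - {"xyz": [-0.0035, -0.001, 0.017], "rot": [-0.005, -0.003, 0], "grip": 255}
    - {"xyz": [-0.0035, -0.001, 0.024], "rot": [-0.005, -0.003, 0], "grip": 255}
    - {"xyz": [-0.0035, -0.001, 0.03], "rot": [-0.005, -0.003, 0], "grip": 255}

```text
clock: 29.85
tool_pos: [0.4159, -0.2773, 0.185]
eef_rot: [0.744, 0.668, -0.0, 0.002]
contact_force: [-0.2, -0.4, 0.1]
opening: 0.357
finger_force: 30.0
```

```bash
python3 - <<'E'
from h import *
hang(0,.0675,-.0234,[(.011,.20),(.011,.18)])
E
```

```text
at [ 0.4159 -0.2773  0.185 ] grip 0.357 29.9993759393692 [-0.2 -0.4  0.1]
0.011 0.2 [ 0.4177 -0.2755  0.1676] xyz [0.0021 0.0015 0.0174] rot [0.002 0.002 0.   ]
0.011 0.18 [ 0.4177 -0.2755  0.1476] xyz [0.0021 0.0015 0.0374] rot [0.002 0.002 0.   ]
```

Call:
carry_out:
  plan:
    - {"xyz": [0.001, 0, 0.007], "rot": [0, 0, 0], "grip": 255}
    - {"xyz": [0.001, 0, 0.014], "rot": [0, 0, 0], "grip": 255}
    - {"xyz": [0.001, 0, 0.02], "rot": [0, 0, 0], "grip": 255}
    - {"xyz": [0.001, 0, 0.027], "rot": [0, 0, 0], "grip": 255}
    - {"xyz": [0.001, 0, 0.033], "rot": [0, 0, 0], "grip": 255}
    - {"xyz": [0.001, 0, 0.037], "rot": [0, 0, 0], "grip": 255}

```text
clock: 30.35
tool_pos: [0.4158, -0.2762, 0.1478]
eef_rot: [0.745, 0.668, -0.0, 0.001]
contact_force: [1.0, 0.1, -1.5]
opening: 0.358
finger_force: 30.0
```

Call:
carry_out:
  plan:
    - {"xyz": [0, 0, 0.003], "rot": [0, 0, 0], "grip": 255}
    - {"xyz": [0, 0, 0.003], "rot": [0, 0, 0], "grip": 255}

```text
clock: 30.52
tool_pos: [0.4158, -0.2766, 0.1452]
eef_rot: [0.745, 0.667, -0.0, 0.001]
contact_force: [-0.5, 0.7, -0.7]
opening: 0.364
finger_force: 30.0
```

```bash
python3 - <<'E'
from h import *
hang(0,.0675,-.0234,[(.011,.17)])
s=r.snapshot('side'); c=cam('side')
# gate/ring colour test: brass pixels along the shut-gate line of hook 0, compared with hook 1
for k in range(3):
    hsv=cv2.cvtColor(s,cv2.COLOR_RGB2HSV); L=[]
    for t in (.3,.5,.7,.9):
        P=NOSE[k]+[0,0,-.006]+SX*(.034*(1-t))+[0,0,0]; u=np.round(proj(c,P)+[.5,3]).astype(int); L.append(hsv[u[1],u[0]].tolist())
    print(k,L)
E
```

```text
at [ 0.4158 -0.2766  0.1452] grip 0.364 29.99647468328476 [-0.5  0.7 -0.7]
0.011 0.17 [ 0.4177 -0.2755  0.1376] xyz [0.0013 0.0017 0.0076] rot [ 0.001  0.002 -0.   ]
0 [[20, 66, 124], [17, 55, 88], [20, 121, 19], [0, 5, 106]]
1 [[19, 106, 152], [19, 104, 150], [21, 43, 113], [30, 5, 100]]
2 [[18, 103, 146], [21, 42, 221], [24, 14, 250], [0, 0, 95]]
```

```bash
cat >> h.py <<'E'
def tilt(k,L,zp,alphas,b=.014,fz=.177):
    "steps that pitch the case up to alpha with the ring's far side kept b behind nose k at height fz"
    s,p,Rm=now(); R0=down(YAW); F=NOSE[k]+SX*b; F=np.array([F[0],F[1],fz]); loc=np.array([-L-.023,0,-(.009-zp)])
    print('q',np.round(s['q'],2))
    for a in alphas:
        R2=R0@R.from_rotvec([0,-a,0]).as_matrix(); print(a,*step(p,Rm,F-R2@loc,R2))
E
python3 - <<'E'
from h import *
tilt(0,.0675,-.0234,np.arange(0,1.01,.125))
a=cv2.imread('pics/side0.png')[:,:,::-1]; b=r.snapshot('side'); c=cam('side'); n=proj(c,NOSE[0]).astype(int)
f=lambda i:cv2.inRange(cv2.cvtColor(i,cv2.COLOR_RGB2HSV),(14,90,120),(28,255,255))[n[1]:n[1]+18,n[0]-2:n[0]+20]
A,B=f(np.ascontiguousarray(a)),f(b)
for x,y in zip(A,B): print(''.join('.#'[v>0] for v in x),''.join('.#'[v>0] for v in y))
E
```

```text
q [ 0.13  0.71  0.62  2.03 -0.71  0.62  1.12]
0.0 [-0.0016  0.0015  0.001 ] [ 0.002  0.003 -0.   ]
0.125 [-0.0063  0.0015  0.012 ] [ 0.002 -0.122 -0.   ]
0.25 [-0.0124  0.0015  0.0224] [ 0.002 -0.247 -0.   ]
0.375 [-0.0197  0.0015  0.0319] [ 0.002 -0.372 -0.   ]
0.5 [-0.0281  0.0015  0.0405] [ 0.002 -0.497 -0.001]
0.625 [-0.0375  0.0015  0.0479] [ 0.002 -0.622 -0.001]
0.75 [-0.0478  0.0015  0.0541] [ 0.002 -0.747 -0.001]
0.875 [-0.0588  0.0015  0.059 ] [ 0.002 -0.872 -0.001]
1.0 [-0.0703  0.0014  0.0624] [ 0.001 -0.997 -0.001]Traceback (most recent call last):
  File "<stdin>", line 6, in <module>
  File "<stdin>", line 6, in <genexpr>
TypeError: string indices must be integers, not 'numpy.bool'
```

Call:
carry_out:
  plan:
    - {"xyz": [-0.006, 0.0015, 0.012], "rot": [0, -0.122, 0], "grip": 255}
    - {"xyz": [-0.0125, 0.0015, 0.0225], "rot": [0, -0.247, 0], "grip": 255}
    - {"xyz": [-0.02, 0.0015, 0.032], "rot": [0, -0.372, 0], "grip": 255}
    - {"xyz": [-0.028, 0.0015, 0.0405], "rot": [0, -0.497, 0], "grip": 255}
    - {"xyz": [-0.028, 0.0015, 0.0405], "rot": [0, -0.497, 0], "grip": 255}

```text
clock: 31.03
tool_pos: [0.4148, -0.2989, 0.1008]
eef_rot: [0.717, 0.651, -0.186, 0.163]
contact_force: [0.3, 0.9, -0.7]
opening: 0.361
finger_force: 30.0
```

```bash
cat >> h.py <<'E'
def gate(k):
    a=np.ascontiguousarray(cv2.imread('pics/side0.png')[:,:,::-1]); b=r.snapshot('side'); n=proj(cam('side'),NOSE[k]).astype(int)
    f=lambda i:cv2.inRange(cv2.cvtColor(i,cv2.COLOR_RGB2HSV),(14,90,110),(28,255,255))[n[1]-4:n[1]+18,n[0]-10:n[0]+20]
    for x,y in zip(f(a),f(b)): print(''.join('#' if v else '.' for v in x),''.join('#' if v else '.' for v in y))
E
python3 - <<'E'
from h import *
s,p,Rm=now(); print(s['contact_force'],s['moment'],s['opening'],p)
tilt(0,.0675,-.0234,[.5,.625,.75,.875,1.]); gate(0)
E
```

```text
[ 0.34439911  0.9091204  -0.65320498] [ 0.51740967 -0.00122379 -0.00662734] 0.36129128761419815 [ 0.41475695 -0.2989022   0.100793  ]
q [-0.23  0.92  0.74  2.22 -0.8   0.1   0.95]
0.5 [-0.0074  0.0002 -0.001 ] [-0.002 -0.001  0.013]
0.625 [-0.0121  0.0002  0.0101] [-0.001 -0.126  0.013]
0.75 [-0.0182  0.0001  0.0204] [-0.001 -0.251  0.013]
0.875 [-0.0256  0.0001  0.0299] [ 0.    -0.376  0.013]
1.0 [-0.034  -0.      0.0384] [ 0.001 -0.501  0.013]
.............................. ..............................
.............................. ..............................
.............................. ..............................
.............................. ..............................
...........##................. ...........##.................
..........#####............... ..........#####...............
...........#####.............. ...........#####..............
............####.............. ............####..............
............#####............. ............#####.............
.............#####............ .............#####............
..............#####........... ..............#####...........
...............#####.......... ..............######..........
................#####......... ................#####.........
.................#####........ ................######........
..................#####....... #................######.......
...................#####...... #.................######......
...................#####...... #..................#####......
....................#####..... ##.####.............#####.....
.....................#####.... #######.....##.......#####....
......................##...... #######...............##......
.............................. ######........................
.............................. #...............#.............
```

Call:
carry_out:
  plan:
    - {"xyz": [0, 0, 0], "rot": [0, 0, 0], "grip": 60}
    - {"xyz": [0, 0, 0], "rot": [0, 0, 0], "grip": 60}
    - {"xyz": [0, 0, 0], "rot": [0, 0, 0], "grip": 60}
    - {"xyz": [0, 0, 0], "rot": [0, 0, 0], "grip": 60}
    - {"xyz": [0, 0, -0.01], "rot": [0, 0, 0], "grip": 60}
    - {"xyz": [0, 0, -0.04], "rot": [0, 0, 0], "grip": 60}
    - {"xyz": [0, 0, -0.08], "rot": [0, 0.1, 0], "grip": 60}
    - {"xyz": [0, 0, -0.12], "rot": [0, 0.2, 0], "grip": 60}

```text
clock: 31.75
tool_pos: [0.4196, -0.2458, 0.2116]
eef_rot: [0.736, 0.661, -0.11, 0.097]
contact_force: [1.9, -0.6, -0.6]
opening: 0.764
finger_force: 0.0
```

Call:
carry_out:
  plan:
    - {"xyz": [0.0, 0, -0.03], "rot": [0, 0.1, 0], "grip": 60}
    - {"xyz": [0.01, 0, -0.06], "rot": [0, 0.2, 0], "grip": 60}
    - {"xyz": [0.03, 0, -0.08], "rot": [0, 0.3, 0], "grip": 60}
    - {"xyz": [0.05, 0, -0.08], "rot": [0, 0.3, 0], "grip": 60}

```text
clock: 32.08
tool_pos: [0.4294, -0.183, 0.2786]
eef_rot: [0.748, 0.664, 0.006, 0.005]
contact_force: [0.2, -1.7, -0.7]
opening: 0.765
finger_force: 0.0
```

```bash
cat >> h.py <<'E'
def hung(k):
    "ring/case wood seen under hook k in the side view: light-wood blobs with their image angle"
    s=r.snapshot('side'); c=cam('side')
    for j in range(3):
        S=NOSE[j]+SX*.017; a=proj(c,[S[0],S[1],.15]); b=proj(c,[S[0],S[1],.03]); print('seat',j,np.round(a),'case foot',np.round(b))
    for q in blobs(s,(8,90,90),(28,255,255),60,(300,180,600,470))[0]:
        (u,v),wh,an=cv2.minAreaRect(q); print('  blob',np.round((u,v)),np.round(wh),round(an),cv2.boundingRect(q))
E
python3 - <<'E'
from h import *
s,p,Rm=now(); print(p,s['opening'],s['q'].round(2)); survey(); hung(0)
chain((.693,-.123,.2,.138),(.693,-.123,.07,.138),(.693,-.123,-.026,.138))
E
```

```text
[ 0.42937308 -0.18298723  0.27862086] 0.7649237972126557 [-0.32  0.56  1.04  1.97 -0.62  0.95  0.91]
dark [425. 291.] [ 0.412 -0.273] L [0.245 0.124] closing yaw 1.535
dark [416. 231.] [ 0.567 -0.255] L [0.059 0.04 ] closing yaw 0.557
sat [330. 206.] [ 0.637 -0.036] L [0.031 0.026] closing yaw 1.541
sat [274. 185.] [0.694 0.107] L [0.146 0.049] closing yaw -0.047
sat [372. 182.] [ 0.696 -0.146] L [0.144 0.049] closing yaw 0.138
seat 0 [421. 363.] case foot [413. 400.]
seat 1 [453. 339.] case foot [443. 376.]
seat 2 [483. 317.] case foot [471. 355.]
  blob [311. 458.] [64. 32.] 45 (300, 424, 46, 46)
  blob [399. 445.] [78. 17.] 47 (367, 413, 65, 57)
  blob [423. 391.] [ 7. 19.] 18 (419, 383, 11, 18)
  blob [539. 411.] [116. 120.] 90 (479, 353, 121, 117)
  blob [526. 364.] [43. 12.] 37 (506, 352, 40, 29)
  blob [427. 336.] [20.  4.] 45 (419, 328, 16, 16)
  blob [573. 340.] [65. 12.] 32 (543, 321, 57, 40)
  blob [413. 276.] [59. 14.] 22 (385, 260, 56, 32)
  blob [363. 259.] [13. 24.] 4 (356, 247, 15, 25)
  blob [350. 237.] [19. 14.] 35 (342, 227, 19, 18)
  blob [498. 268.] [194. 203.] 84 (391, 180, 209, 194)
(0.693, -0.123, 0.2, 0.138) xyz [0.0809 0.2573 0.0746] rot [ 0.004 -0.004 -0.247]
(0.693, -0.123, 0.07, 0.138) xyz [0.0804 0.2568 0.2046] rot [ 0.004 -0.004 -0.247]
(0.693, -0.123, -0.026, 0.138) xyz [0.08   0.2564 0.3006] rot [ 0.004 -0.004 -0.247]
```

Call:
carry_out:
  plan:
    - {"xyz": [0.02, 0.04, 0], "rot": [0, 0, -0.1], "grip": 80}
    - {"xyz": [0.04, 0.08, 0], "rot": [0, 0, -0.2], "grip": 80}
    - {"xyz": [0.05, 0.12, 0.01], "rot": [0, 0, -0.247], "grip": 80}
    - {"xyz": [0.06, 0.16, 0.02], "rot": [0, 0, -0.247], "grip": 80}
    - {"xyz": [0.07, 0.2, 0.04], "rot": [0, 0, -0.247], "grip": 80}
    - {"xyz": [0.08, 0.235, 0.07], "rot": [0, 0, -0.247], "grip": 80}
    - {"xyz": [0.081, 0.257, 0.1], "rot": [0, 0, -0.247], "grip": 80}
    - {"xyz": [0.081, 0.257, 0.13], "rot": [0, 0, -0.247], "grip": 80}

```text
clock: 32.85
tool_pos: [0.6976, -0.1244, 0.1422]
eef_rot: [0.655, 0.755, 0.002, 0.003]
contact_force: [-0.2, -0.7, -0.3]
opening: 0.69
finger_force: 0.0
```

Call:
carry_out:
  plan:
    - {"xyz": [0, 0, 0.03], "rot": [0, 0, 0], "grip": 80}
    - {"xyz": [0, 0, 0.06], "rot": [0, 0, 0], "grip": 80}
    - {"xyz": [0, 0, 0.06], "rot": [0, 0, 0], "grip": 80}
    - {"xyz": [0, 0, 0.06], "rot": [0, 0, 0], "grip": 80}

```text
clock: 33.18
tool_pos: [0.6914, -0.1246, 0.0816]
eef_rot: [0.657, 0.754, -0.0, -0.001]
contact_force: [-0.4, -0.2, 0.5]
opening: 0.692
finger_force: 0.0
```

```bash
python3 - <<'E'
from h import *
s,p,Rm=now(); print(p,s['opening'],s['q'].round(2)); cases()
chain((.693,-.123,-.026,.138))
E
```

```text
[ 0.69139484 -0.1246435   0.08162174] 0.6917244373045606 [-0.22  1.07  0.76  1.43 -0.81  0.98  0.88]
wrist [585. 322.] [ 0.8825 -0.1591] [0.04  0.102] [ 1.529 -0.227]
wrist [327. 266.] [ 0.6981 -0.147 ] [0.042 0.142] [ 0.162 -1.38 ]
wrist [231.  76.] [ 0.6261 -0.0332] [0.031 0.03 ] [1.517 0.054]
(0.693, -0.123, -0.026, 0.138) xyz [2.400e-03 1.000e-04 1.099e-01] rot [ 0.002  0.001 -0.001]
```

Call:
carry_out:
  plan:
    - {"xyz": [0.002, 0.003, 0.03], "rot": [0, 0, 0], "grip": 80}
    - {"xyz": [0.002, 0.003, 0.07], "rot": [0, 0, 0], "grip": 80}
    - {"xyz": [0.002, 0.003, 0.1], "rot": [0, 0, 0], "grip": 80}
    - {"xyz": [0.002, 0.003, 0.104], "rot": [0, 0, 0], "grip": 80}
    - {"xyz": [0.002, 0.003, 0.104], "rot": [0, 0, 0], "grip": 255}
    - {"xyz": [0.002, 0.003, 0.104], "rot": [0, 0, 0], "grip": 255}
    - {"xyz": [0.002, 0.003, 0.104], "rot": [0, 0, 0], "grip": 255}
    - {"xyz": [0.002, 0.003, 0.104], "rot": [0, 0, 0], "grip": 255}
  squeeze: 30

```text
clock: 33.9
tool_pos: [0.6976, -0.1224, -0.0179]
eef_rot: [0.657, 0.754, 0.002, 0.003]
contact_force: [-0.2, -0.5, -0.2]
opening: 0.405
finger_force: 0.2
```

Call:
carry_out:
  plan:
    - {"xyz": [0, 0, 0], "rot": [0, 0, 0], "grip": 255}
    - {"xyz": [0, 0, 0], "rot": [0, 0, 0], "grip": 255}
    - {"xyz": [0, 0, 0], "rot": [0, 0, 0], "grip": 255}

```text
clock: 34.15
tool_pos: [0.6972, -0.1221, -0.0186]
eef_rot: [0.657, 0.754, 0.001, 0.002]
contact_force: [-1.4, 0.5, 7.0]
opening: 0.355
finger_force: 30.0
```

```bash
python3 - <<'E'
from h import *
s,p,Rm=now()
d=np.array([np.sin(.138),-np.cos(.138)]); L=.070-(p[:2]-[.693,-.123])@d; print('L',L, 'tilt',Rm[:,2])
hang(2,L,p[2],[(.011,.29),(.011,.25),(.011,.18)])
E
```

```text
L 0.07026367148354344 tilt [ 5.16030618e-03 -6.44723152e-04 -9.99986478e-01]
at [ 0.6972 -0.1221 -0.0186] grip 0.355 30.008819103240967 [-1.4  0.5  7. ]
0.011 0.29 [ 0.587  -0.2912  0.2624] xyz [-0.1527 -0.1311 -0.2815] rot [0.005 0.001 0.247]
0.011 0.25 [ 0.587  -0.2912  0.2224] xyz [-0.1526 -0.1313 -0.2415] rot [0.005 0.001 0.247]
0.011 0.18 [ 0.587  -0.2912  0.1524] xyz [-0.1525 -0.1316 -0.1715] rot [0.005 0.001 0.247]
```

Call:
carry_out:
  plan:
    - {"xyz": [0, 0, -0.03], "rot": [0, 0, 0], "grip": 255}
    - {"xyz": [0, -0.01, -0.07], "rot": [0.005, 0, 0.1], "grip": 255}
    - {"xyz": [0, -0.03, -0.11], "rot": [0.005, 0, 0.2], "grip": 255}
    - {"xyz": [-0.02, -0.05, -0.15], "rot": [0.005, 0, 0.247], "grip": 255}
    - {"xyz": [-0.04, -0.08, -0.19], "rot": [0.005, 0, 0.247], "grip": 255}
    - {"xyz": [-0.06, -0.11, -0.22], "rot": [0.005, 0, 0.247], "grip": 255}
    - {"xyz": [-0.08, -0.131, -0.25], "rot": [0.005, 0, 0.247], "grip": 255}
    - {"xyz": [-0.1, -0.131, -0.28], "rot": [0.005, 0, 0.247], "grip": 255}

```text
clock: 34.82
tool_pos: [0.5789, -0.2282, 0.2449]
eef_rot: [0.745, 0.667, -0.001, -0.003]
contact_force: [2.1, -0.7, -0.7]
opening: 0.351
finger_force: 30.0
```

Call:
carry_out:
  plan:
    - {"xyz": [0, 0, 0], "rot": [0, 0, 0], "grip": 255}
    - {"xyz": [0, 0, 0], "rot": [0, 0, 0], "grip": 255}

```text
clock: 34.98
tool_pos: [0.5826, -0.2306, 0.2463]
eef_rot: [0.746, 0.666, 0.0, 0.001]
contact_force: [0.7, 0.2, -1.2]
opening: 0.355
finger_force: 30.0
```

```bash
python3 - <<'E'
from h import *
hang(2,.070,-.0186,[(.011,.28),(.011,.24),(.011,.18)])
E
```

```text
at [ 0.5826 -0.2306  0.2463] grip 0.355 29.99878764152527 [ 0.7  0.2 -1.2]
0.011 0.28 [ 0.5869 -0.2915  0.2524] xyz [-0.06    0.0111 -0.0059] rot [ 0.002  0.002 -0.004]
0.011 0.24 [ 0.5869 -0.2915  0.2124] xyz [-0.0599  0.011   0.0341] rot [ 0.002  0.002 -0.004]
0.011 0.18 [ 0.5869 -0.2915  0.1524] xyz [-0.0598  0.0109  0.0941] rot [ 0.002  0.002 -0.004]
```

Call:
carry_out:
  plan:
    - {"xyz": [-0.02, 0.004, 0], "rot": [0, 0, 0], "grip": 255}
    - {"xyz": [-0.045, 0.008, 0], "rot": [0, 0, 0], "grip": 255}
    - {"xyz": [-0.058, 0.009, 0.01], "rot": [0, 0, 0], "grip": 255}
    - {"xyz": [-0.06, 0.009, 0.022], "rot": [0, 0, 0], "grip": 255}
    - {"xyz": [-0.06, 0.009, 0.022], "rot": [0, 0, 0], "grip": 255}
    - {"xyz": [-0.06, 0.009, 0.022], "rot": [0, 0, 0], "grip": 255}

```text
clock: 35.48
tool_pos: [0.5848, -0.2857, 0.2191]
eef_rot: [0.744, 0.668, -0.001, -0.003]
contact_force: [-0.3, -0.6, -0.3]
opening: 0.353
finger_force: 30.0
```

```bash
cat >> h.py <<'E'
def ringcheck(k,L,zp):
    "predicted against seen ring (its hole's outline is not needed: box of brass pixels) in the side view"
    s,p,Rm=now(); b=r.snapshot('side'); c=cam('side'); C=p+Rm@np.array([-L,0,-(.009-zp)])
    q=np.array([proj(c,C+.026*(Rm@[np.cos(a),np.sin(a),0])) for a in np.linspace(0,6.28,60)]); u0,v0=q.min(0); u1,v1=q.max(0)
    m=cv2.inRange(cv2.cvtColor(b,cv2.COLOR_RGB2HSV),(14,110,110),(28,255,255))
    print('pred box',np.round([u0,v0,u1,v1],1),'nose',proj(c,NOSE[k]).round(1))
    a,e=int(u0)-8,int(v0)-4
    for row in m[e:int(v1)+14,a:int(u1)+14]: print(''.join('#' if v else '.' for v in row))
    print('origin',a,e)
E
python3 - <<'E'
from h import *
hang(2,.070,-.0186,[(.011,.24),(.011,.18)]); ringcheck(2,.070,-.0186)
E
```

```text
at [ 0.5848 -0.2857  0.2191] grip 0.353 29.998830556869507 [-0.3 -0.6 -0.3]
0.011 0.24 [ 0.5869 -0.2915  0.2124] xyz [-0.0056  0.0028  0.0067] rot [-0.006 -0.003  0.002]
0.011 0.18 [ 0.5869 -0.2915  0.1524] xyz [-0.0058  0.0031  0.0667] rot [-0.006 -0.003  0.002]
pred box [463.  261.9 492.3 281.8] nose [484.2 283.2]
###################.................................
######################..............................
#######################.............................
########################............................
########################............................
.#######################............................
..#####################.............................
#..########################.........................
###..##########################.....................
#####.############.##############...................
.####################.......#######.................
..#############...............#######...............
....###############.............######..............
.....####.#..####.................#####.............
......#####.####...................#####
[... 546 characters left out ...]
..................#################..............
.......................############.................
..............................####..................
...............................##.#.................
...................................#................
...................................##...............
..................................####..............
..................................#####.............
...................................#####............
....................................#####...........
.....................................#####..........
......................................#####.........
........................................####........
origin 454 257
```

Call:
carry_out:
  plan:
    - {"xyz": [-0.006, 0.001, 0], "rot": [-0.005, -0.003, 0], "grip": 255}
    - {"xyz": [-0.006, 0.001, 0], "rot": [-0.005, -0.003, 0], "grip": 255}
    - {"xyz": [-0.006, 0.001, 0.007], "rot": [-0.005, -0.003, 0], "grip": 255}
    - {"xyz": [-0.006, 0.001, 0.014], "rot": [-0.005, -0.003, 0], "grip": 255}
    - {"xyz": [-0.006, 0.001, 0.021], "rot": [-0.005, -0.003, 0], "grip": 255}
    - {"xyz": [-0.006, 0.001, 0.027], "rot": [-0.005, -0.003, 0], "grip": 255}
    - {"xyz": [-0.006, 0.001, 0.033], "rot": [-0.005, -0.003, 0], "grip": 255}

```text
clock: 36.12
tool_pos: [0.5852, -0.2942, 0.1875]
eef_rot: [0.744, 0.668, -0.0, 0.002]
contact_force: [-0.4, -0.6, 1.7]
opening: 0.353
finger_force: 30.0
```

```bash
python3 - <<'E'
from h import *
hang(2,.070,-.0186,[(.011,.20),(.011,.18)])
E
```

```text
at [ 0.5852 -0.2942  0.1875] grip 0.353 30.001856982707977 [-0.4 -0.6  1.7]
0.011 0.2 [ 0.5869 -0.2915  0.1724] xyz [0.003  0.0014 0.0151] rot [0.002 0.002 0.   ]
0.011 0.18 [ 0.5869 -0.2915  0.1524] xyz [0.003  0.0014 0.0351] rot [0.002 0.002 0.   ]
```

Call:
carry_out:
  plan:
    - {"xyz": [0.002, 0, 0.007], "rot": [0, 0, 0], "grip": 255}
    - {"xyz": [0.002, 0, 0.014], "rot": [0, 0, 0], "grip": 255}
    - {"xyz": [0.002, 0, 0.02], "rot": [0, 0, 0], "grip": 255}
    - {"xyz": [0.002, 0, 0.027], "rot": [0, 0, 0], "grip": 255}
    - {"xyz": [0.002, 0, 0.033], "rot": [0, 0, 0], "grip": 255}
    - {"xyz": [0.002, 0, 0.038], "rot": [0, 0, 0], "grip": 255}
    - {"xyz": [0.002, 0, 0.038], "rot": [0, 0, 0], "grip": 255}

```text
clock: 36.7
tool_pos: [0.5848, -0.2916, 0.1488]
eef_rot: [0.745, 0.668, -0.0, 0.0]
contact_force: [-0.8, 3.7, 0.0]
opening: 0.356
finger_force: 30.0
```

```bash
python3 - <<'E'
from h import *
hang(2,.070,-.0186,[(.011,.18)]); gate(2); tilt(2,.070,-.0186,[.125,.25,.375,.5,.625,.75])
E
```

```text
at [ 0.5848 -0.2916  0.1488] grip 0.356 30.01676380634308 [-0.8  3.7  0. ]
0.011 0.18 [ 0.5869 -0.2915  0.1524] xyz [ 0.0003  0.0021 -0.0036] rot [-0.     0.001  0.   ]
.............................. ..............................
.............................. ..............................
.............................. ..............................
.............................. ..............................
..........##.................. ..............................
..........####................ ..............................
...........####............... ..............................
...........#####.............. ..............................
............#####............. ..............................
.............#####............ ..............................
..............#####........... #####.........................
...............#####.......... #######.......................
................#####......... #######.......................
.................#####........ .....#........................
..................#####....... ............#.................
...................#####...... .............#................
....................#####..... .............##...............
.....................##....... ............####..............
.............................. .............###..............
.............................. .............###..............
.............................. .............####.............
.............................. .............###..............
q [ 0.    0.94  0.82  1.56 -0.78  1.    0.95]
0.125 [-0.0068  0.0021  0.0113] [ 0.    -0.124 -0.   ]
0.25 [-0.0124  0.0021  0.0221] [ 0.    -0.249 -0.   ]
0.375 [-0.0192  0.0021  0.0321] [ 0.    -0.374 -0.   ]
0.5 [-0.0273  0.0021  0.0412] [ 0.    -0.499 -0.   ]
0.625 [-0.0364  0.0021  0.0492] [ 0.    -0.624 -0.   ]
0.75 [-0.0464  0.0021  0.056 ] [ 0.    -0.749 -0.   ]
```

```bash
python3 - <<'E'
from h import *
ringcheck(2,.070,-.0186)
s=r.snapshot('side'); n=proj(cam('side'),NOSE[2]).astype(int)
cv2.imwrite('pics/side2.png',cv2.resize(s[n[1]-75:n[1]+75,n[0]-110:n[0]+90],None,fx=4,fy=4,interpolation=cv2.INTER_CUBIC)[:,:,::-1])
E
```

```text
pred box [458.9 289.3 486.9 309.5] nose [484.2 283.2]
#######################...........................
.######################...........................
..#####################...........................
..#####################...........................
..##########################......................
###.###########################...................
#####.#########################...................
.####..##############........#....................
..#############.#####...............#.............
...###########..####.................#............
.....#######.#####...................##...........
.......##########...................####..........
........########.....................###..........
........####.###.....................###..........
..........##.###.....................###..........
.............####.....................##..........
..............####...................###...#......
...............####..................###..##......
................#####..............#########......
.................######..........#########........
...####...........########
[... 206 characters left out ...]
......................
......######......................................
.......######.....................................
........######....................................
.........######...................................
..........######..................................
...........#####..................................
............#####.................................
.............#####................................
..............###.................................
..................................................
..................................................
..................................................
..................................................
origin 450 285
```

View pics/side2.png

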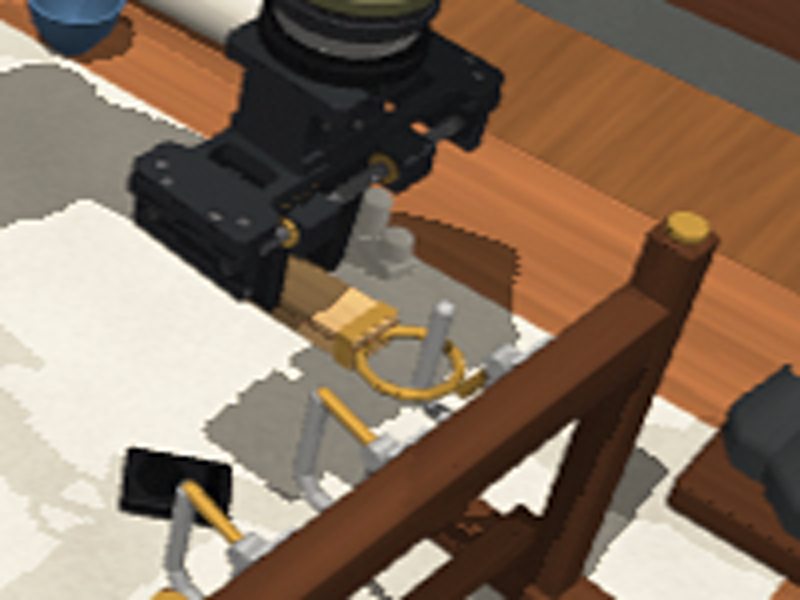

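Call:
carry_out:
  plan:
    - {"xyz": [0.002, 0, 0.002], "rot": [0, 0, 0], "grip": 255}
    - {"xyz": [0.004, 0, 0.004], "rot": [0, 0, 0], "grip": 255}
    - {"xyz": [0.004, 0, 0.006], "rot": [0, 0, 0], "grip": 255}
    - {"xyz": [0.004, 0, 0.006], "rot": [0, 0, 0], "grip": 255}

```text
clock: 37.18
tool_pos: [0.5859, -0.2895, 0.1441]
eef_rot: [0.745, 0.668, -0.001, 0.002]
contact_force: [0.0, -0.7, -0.4]
opening: 0.359
finger_force: 30.0
```

```bash
python3 - <<'E'
from h import *
hang(2,.070,-.0186,[(.011,.18)]); gate(2)
E
```

```text
at [ 0.5859 -0.2895  0.1441] grip 0.359 29.9960857629776 [ 0.  -0.7 -0.4]
0.011 0.18 [ 0.5869 -0.2915  0.1524] xyz [-0.0019  0.0012 -0.0083] rot [0.002 0.005 0.   ]
.............................. ..............................
.............................. ..............................
.............................. ..............................
.............................. ..............................
..........##.................. ..........###.................
..........####................ ..........####................
...........####............... ...........####...............
...........#####.............. ...........#####..............
............#####............. ............#####.............
.............#####............ .............#####............
..............#####........... ..............#####...........
...............#####.......... ...............#####..........
................#####......... #####...........#####.........
.................#####........ #######..........#####........
..................#####....... .#####............#####.......
...................#####...... ....#..............#####......
....................#####..... ...........#........#####.....
.....................##....... ............#........##.......
.............................. .............#................
.............................. ............##................
.............................. ...........###................
.............................. ............###...............
```

Call:
carry_out:
  plan:
    - {"xyz": [-0.005, 0, 0.011], "rot": [0, -0.125, 0], "grip": 255}
    - {"xyz": [-0.011, 0, 0.0215], "rot": [0, -0.25, 0], "grip": 255}
    - {"xyz": [-0.018, 0, 0.031], "rot": [0, -0.375, 0], "grip": 255}
    - {"xyz": [-0.0265, 0, 0.0395], "rot": [0, -0.5, 0], "grip": 255}
    - {"xyz": [-0.036, 0, 0.047], "rot": [0, -0.625, 0], "grip": 255}
    - {"xyz": [-0.046, 0, 0.053], "rot": [0, -0.75, 0], "grip": 255}
    - {"xyz": [-0.046, 0, 0.053], "rot": [0, -0.75, 0], "grip": 255}

```text
clock: 37.82
tool_pos: [0.5799, -0.3338, 0.0844]
eef_rot: [0.686, 0.624, -0.281, 0.247]
contact_force: [-0.5, 0.1, -1.9]
opening: 0.357
finger_force: 30.0
```

```bash
python3 - <<'E'
from h import *
tilt(2,.070,-.0186,[.75]); gate(2); print(now()[0]['contact_force'],now()[0]['opening'])
E
```

```text
q [-0.44  1.35  1.15  1.76 -0.74  0.5   0.64]
0.75 [-0.0092  0.0022 -0.0038] [-0.003  0.016  0.015]
.............................. ..............................
.............................. ..............................
.............................. ..............................
.............................. ..............................
..........##.................. ..........##..................
..........####................ ..........####................
...........####............... ...........####...............
...........#####.............. ...........#####..............
............#####............. ............#####.............
.............#####............ .............#####............
..............#####........... ..............#####...........
...............#####.......... ...............#####..........
................#####......... ................#####.........
.................#####........ .................#####........
..................#####....... ..................#####.......
...................#####...... ...................#####......
....................#####..... ....................#####.....
.....................##....... .....................##.......
.............................. ..............................
.............................. ..............................
.............................. ..............................
.............................. ...........#..................
[-0.28134739 -0.34619851 -0.13759724] 0.354170345112158
```

Release and retreat along the tool axis, then right it again.

Call:
carry_out:
  plan:
    - {"xyz": [0, 0, 0], "rot": [0, 0, 0], "grip": 60}
    - {"xyz": [0, 0, 0], "rot": [0, 0, 0], "grip": 60}
    - {"xyz": [0, 0, 0], "rot": [0, 0, 0], "grip": 60}
    - {"xyz": [0, 0, 0], "rot": [0, 0, 0], "grip": 60}
    - {"xyz": [0, 0, -0.02], "rot": [0, 0, 0], "grip": 60}
    - {"xyz": [0, 0, -0.05], "rot": [0, 0, 0], "grip": 60}
    - {"xyz": [0, 0, -0.09], "rot": [0, 0.1, 0], "grip": 60}
    - {"xyz": [0, 0, -0.13], "rot": [0, 0.2, 0], "grip": 60}

```text
clock: 38.53
tool_pos: [0.5904, -0.2435, 0.1856]
eef_rot: [0.716, 0.644, -0.202, 0.18]
contact_force: [1.8, -1.1, 0.3]
opening: 0.768
finger_force: 0.0
```

Call:
carry_out:
  plan:
    - {"xyz": [0, 0, -0.03], "rot": [0, 0.12, 0], "grip": 60}
    - {"xyz": [0.02, 0, -0.05], "rot": [0, 0.24, 0], "grip": 60}
    - {"xyz": [0.05, 0, -0.06], "rot": [0, 0.36, 0], "grip": 60}
    - {"xyz": [0.08, 0, -0.06], "rot": [0, 0.48, 0], "grip": 60}
    - {"xyz": [0.11, 0, -0.06], "rot": [0, 0.55, 0], "grip": 60}
    - {"xyz": [0.14, 0, -0.06], "rot": [0, 0.55, 0], "grip": 60}

```text
clock: 39.03
tool_pos: [0.6068, -0.1021, 0.1678]
eef_rot: [0.748, 0.664, 0.003, 0.004]
contact_force: [-0.2, -0.6, 0.0]
opening: 0.768
finger_force: 0.0
```

```bash
python3 - <<'E'
from h import *
s,p,Rm=now(); print(p,s['opening']); survey(); hung(0)
chain((.695,.130,.2,-.047),(.695,.130,.07,-.047))
E
```

```text
[ 0.60684483 -0.10208664  0.16777221] 0.7681459697247021
dark [233. 326.] [0.338 0.218] L [0.086 0.063] closing yaw -0.032
dark [414. 308.] [ 0.369 -0.242] L [0.058 0.041] closing yaw 0.346
dark [416. 231.] [ 0.567 -0.255] L [0.059 0.04 ] closing yaw 0.557
dark [308. 255.] [0.514 0.023] L [0.541 0.214] closing yaw 0.599
dark [414. 181.] [ 0.696 -0.253] L [0.099 0.066] closing yaw -0.791
dark [381. 158.] [ 0.756 -0.171] L [0.133 0.049] closing yaw 0.256
sat [275. 296.] [0.411 0.109] L [0.326 0.16 ] closing yaw 0.467
sat [273. 185.] [0.694 0.109] L [0.144 0.049] closing yaw -0.046
sat [371. 204.] [ 0.639 -0.141] L [0.319 0.164] closing yaw 0.698
seat 0 [421. 363.] case foot [413. 400.]
seat 1 [453. 339.] case foot [443. 376.]
seat 2 [483. 317.] case foot [471. 355.]
  blob [311. 458.] [64. 32.] 45 (300, 424, 46, 46)
  blob [399. 445.] [78. 17.] 47 (367, 413, 65, 57)
  blob [424. 391.] [ 7. 19.] 14 (419, 383, 11, 18)
  blob [539. 411.] [116. 120.] 90 (479, 353, 121, 117)
  blob [526. 364.] [42. 12.] 38 (506, 352, 40, 29)
  blob [585. 347.] [37. 10.] 31 (568, 340, 32, 21)
  blob [480. 347.] [ 7. 35.] 50 (467, 334, 26, 27)
  blob [426. 336.] [20.  4.] 49 (419, 328, 16, 16)
  blob [557. 330.] [25. 10.] 32 (545, 323, 22, 18)
  blob [363. 259.] [13. 24.] 4 (357, 247, 14, 25)
  blob [340. 229.] [45. 14.] 36 (321, 213, 40, 31)
  blob [498. 268.] [192. 204.] 83 (390, 180, 210, 194)
  blob [352. 184.] [ 9. 15.] 90 (344, 180, 16, 10)
(0.695, 0.13, 0.2, -0.047) xyz [ 0.23    0.0646 -0.0362] rot [ 0.    -0.005 -0.059]
(0.695, 0.13, 0.07, -0.047) xyz [0.2294 0.0646 0.0938] rot [ 0.    -0.005 -0.059]
```

Call:
carry_out:
  plan:
    - {"xyz": [0.03, 0.01, -0.02], "rot": [0, 0, -0.059], "grip": 80}
    - {"xyz": [0.07, 0.02, -0.03], "rot": [0, 0, -0.059], "grip": 80}
    - {"xyz": [0.11, 0.03, -0.03], "rot": [0, 0, -0.059], "grip": 80}
    - {"xyz": [0.15, 0.045, -0.03], "rot": [0, 0, -0.059], "grip": 80}
    - {"xyz": [0.19, 0.055, -0.02], "rot": [0, 0, -0.059], "grip": 80}
    - {"xyz": [0.225, 0.065, 0.01], "rot": [0, 0, -0.059], "grip": 80}
    - {"xyz": [0.231, 0.065, 0.05], "rot": [0, 0, -0.059], "grip": 80}
    - {"xyz": [0.231, 0.065, 0.09], "rot": [0, 0, -0.059], "grip": 80}

```text
clock: 39.8
tool_pos: [0.6993, 0.1307, 0.0769]
eef_rot: [0.722, 0.692, 0.003, 0.003]
contact_force: [0.1, 0.0, -0.2]
opening: 0.683
finger_force: 0.0
```

Call:
carry_out:
  plan:
    - {"xyz": [0, 0, 0], "rot": [0, 0, 0], "grip": 80}
    - {"xyz": [0, 0, 0], "rot": [0, 0, 0], "grip": 80}

```text
clock: 39.97
tool_pos: [0.6957, 0.1247, 0.0758]
eef_rot: [0.725, 0.689, -0.002, 0.001]
contact_force: [0.5, -0.2, 0.8]
opening: 0.687
finger_force: 0.0
```

```bash
python3 - <<'E'
from h import *
s,p,Rm=now(); print(p,s['opening'],s['q'].round(2)); cases()
chain((.695,.131,-.021,-.047))
E
```

```text
[0.69567424 0.12471507 0.07581343] 0.6867817602279386 [-0.62  1.13  0.88  1.42 -0.94  1.05  0.41]
wrist [575. 297.] [0.8632 0.0783] [0.038 0.08 ] [ 1.463 -0.289]
wrist [327. 259.] [0.6979 0.1086] [0.142 0.042] [ 1.466 -0.08 ]
wrist [613.  53.] [0.8611 0.2262] [0.027 0.055] [-0.052 -1.372]
(0.695, 0.131, -0.021, -0.047) xyz [ 0.0075 -0.0035  0.0994] rot [ 0.004  0.004 -0.005]
```

Call:
carry_out:
  plan:
    - {"xyz": [0.006, -0.001, 0.03], "rot": [0.004, 0.004, 0], "grip": 80}
    - {"xyz": [0.006, -0.001, 0.07], "rot": [0.004, 0.004, 0], "grip": 80}
    - {"xyz": [0.006, -0.001, 0.095], "rot": [0.004, 0.004, 0], "grip": 80}
    - {"xyz": [0.006, -0.001, 0.099], "rot": [0.004, 0.004, 0], "grip": 80}
    - {"xyz": [0.006, -0.001, 0.099], "rot": [0.004, 0.004, 0], "grip": 255}
    - {"xyz": [0.006, -0.001, 0.099], "rot": [0.004, 0.004, 0], "grip": 255}
    - {"xyz": [0.006, -0.001, 0.099], "rot": [0.004, 0.004, 0], "grip": 255}
    - {"xyz": [0.006, -0.001, 0.099], "rot": [0.004, 0.004, 0], "grip": 255}
  squeeze: 45

```text
clock: 40.68
tool_pos: [0.6983, 0.131, -0.0201]
eef_rot: [0.725, 0.689, 0.001, 0.001]
contact_force: [0.6, 0.2, 0.5]
opening: 0.401
finger_force: 0.2
```

Call:
carry_out:
  plan:
    - {"xyz": [0, 0, 0], "rot": [0, 0, 0], "grip": 255}
    - {"xyz": [0, 0, 0], "rot": [0, 0, 0], "grip": 255}
    - {"xyz": [0, 0, 0], "rot": [0, 0, 0], "grip": 255}

```text
clock: 40.93
tool_pos: [0.698, 0.1311, -0.0206]
eef_rot: [0.725, 0.689, 0.001, 0.0]
contact_force: [-0.3, -0.2, 6.3]
opening: 0.356
finger_force: 44.8
```

```bash
python3 - <<'E'
from h import *
s,p,Rm=now(); d=np.array([np.sin(-.047),-np.cos(-.047)]); L=.070-(p[:2]-[.695,.132])@d; print('L',L)
hang(1,L,p[2],[(.009,.29),(.009,.25)])
E
```

```text
L 0.06928191238794132
at [ 0.698   0.1311 -0.0206] grip 0.356 44.82375383377075 [-0.3 -0.2  6.3]
0.009 0.29 [ 0.5031 -0.2802  0.2604] xyz [-0.4203 -0.1737 -0.2817] rot [ 0.002 -0.001  0.059]
0.009 0.25 [ 0.5031 -0.2802  0.2204] xyz [-0.4204 -0.1737 -0.2417] rot [ 0.002 -0.001  0.059]
```

Call:
carry_out:
  plan:
    - {"xyz": [0, 0, -0.03], "rot": [0, 0, 0], "grip": 255}
    - {"xyz": [0, 0, -0.07], "rot": [0, 0, 0], "grip": 255}
    - {"xyz": [0, -0.01, -0.11], "rot": [0, 0, 0.03], "grip": 255}
    - {"xyz": [-0.02, -0.02, -0.15], "rot": [0, 0, 0.059], "grip": 255}
    - {"xyz": [-0.05, -0.04, -0.19], "rot": [0, 0, 0.059], "grip": 255}
    - {"xyz": [-0.08, -0.06, -0.22], "rot": [0, 0, 0.059], "grip": 255}
    - {"xyz": [-0.115, -0.08, -0.25], "rot": [0, 0, 0.059], "grip": 255}
    - {"xyz": [-0.15, -0.1, -0.27], "rot": [0, 0, 0.059], "grip": 255}

```text
clock: 41.6
tool_pos: [0.6042, 0.0093, 0.2325]
eef_rot: [0.744, 0.668, 0.001, -0.0]
contact_force: [0.1, -0.8, 0.0]
opening: 0.354
finger_force: 44.8
```

Call:
carry_out:
  plan:
    - {"xyz": [-0.04, -0.01, 0], "rot": [0, 0, 0], "grip": 255}
    - {"xyz": [-0.08, -0.02, 0], "rot": [0, 0, 0], "grip": 255}
    - {"xyz": [-0.12, -0.03, 0], "rot": [0, 0, 0], "grip": 255}
    - {"xyz": [-0.16, -0.04, 0], "rot": [0, 0, 0], "grip": 255}
    - {"xyz": [-0.19, -0.05, 0], "rot": [0, 0, 0], "grip": 255}
    - {"xyz": [-0.21, -0.06, 0], "rot": [0, 0, 0], "grip": 255}
    - {"xyz": [-0.21, -0.06, 0], "rot": [0, 0, 0], "grip": 255}
    - {"xyz": [-0.21, -0.06, 0], "rot": [0, 0, 0], "grip": 255}

```text
clock: 42.27
tool_pos: [0.5213, -0.1937, 0.2308]
eef_rot: [0.746, 0.666, -0.0, -0.001]
contact_force: [0.5, 0.8, -0.8]
opening: 0.351
finger_force: 44.8
```

```bash
python3 - <<'E'
from h import *
hang(1,.0693,-.0206,[(.009,.28),(.009,.25)])
E
```

```text
at [ 0.5213 -0.1937  0.2308] grip 0.351 44.777752161026 [ 0.5  0.8 -0.8]
0.009 0.28 [ 0.5031 -0.2802  0.2504] xyz [-0.0879 -0.0084 -0.0197] rot [-0.001 -0.001 -0.004]
0.009 0.25 [ 0.5031 -0.2802  0.2204] xyz [-0.088  -0.0083  0.0103] rot [-0.001 -0.001 -0.004]
```

Call:
carry_out:
  plan:
    - {"xyz": [-0.03, -0.005, -0.005], "rot": [0, 0, 0], "grip": 255}
    - {"xyz": [-0.06, -0.01, -0.005], "rot": [0, 0, 0], "grip": 255}
    - {"xyz": [-0.078, -0.01, -0.004], "rot": [0, 0, 0], "grip": 255}
    - {"xyz": [-0.086, -0.01, 0], "rot": [0, 0, 0], "grip": 255}
    - {"xyz": [-0.087, -0.01, 0.005], "rot": [0, 0, 0], "grip": 255}
    - {"xyz": [-0.087, -0.01, 0.008], "rot": [0, 0, 0], "grip": 255}
    - {"xyz": [-0.087, -0.01, 0.008], "rot": [0, 0, 0], "grip": 255}
    - {"xyz": [-0.087, -0.01, 0.008], "rot": [0, 0, 0], "grip": 255}

```text
clock: 42.93
tool_pos: [0.5033, -0.2756, 0.2212]
eef_rot: [0.744, 0.669, -0.0, -0.002]
contact_force: [0.0, -0.4, -0.8]
opening: 0.356
finger_force: 44.8
```

```bash
python3 - <<'E'
from h import *
hang(1,.0693,-.0206,[(.009,.215)]); ringcheck(1,.0693,-.0206)
E
```

```text
at [ 0.5033 -0.2756  0.2212] grip 0.356 44.77766990661621 [ 0.  -0.4 -0.8]
0.009 0.215 [ 0.5031 -0.2802  0.1854] xyz [-0.0047  0.0003  0.0358] rot [-0.003 -0.002  0.003]
pred box [431.9 279.1 462.3 300.8] nose [453.2 304.3]
#####################................................
######################...............................
#######################..............................
..#####################..............................
#######################..............................
.#####################...............................
#########################............................
###.#########################........................
####.###########################.....................
.###############..###....#########...................
..###..########..............#######.................
....###############............#####.................
.....######.#####................####................
......####.####...................####...............
......########.....................####..............
.......#######.....................#####.............
........####
[... 544 characters left out ...]
....################.................
......................###########....................
.....................................................
.....................................................
.....................................................
.................................#...................
.................................###.................
................................#####................
................................######...............
.................................######..............
..................................######.............
...................................######............
....................................######...........
origin 423 275
```

Call:
carry_out:
  plan:
    - {"xyz": [-0.004, 0, 0], "rot": [-0.003, -0.002, 0], "grip": 255}
    - {"xyz": [-0.004, 0, 0.006], "rot": [-0.003, -0.002, 0], "grip": 255}
    - {"xyz": [-0.004, 0, 0.013], "rot": [-0.003, -0.002, 0], "grip": 255}
    - {"xyz": [-0.004, 0, 0.02], "rot": [-0.003, -0.002, 0], "grip": 255}
    - {"xyz": [-0.004, 0, 0.027], "rot": [-0.003, -0.002, 0], "grip": 255}
    - {"xyz": [-0.004, 0, 0.033], "rot": [-0.003, -0.002, 0], "grip": 255}
    - {"xyz": [-0.004, 0, 0.033], "rot": [-0.003, -0.002, 0], "grip": 255}

```text
clock: 43.57
tool_pos: [0.5015, -0.2811, 0.1874]
eef_rot: [0.745, 0.668, -0.001, -0.0]
contact_force: [-0.8, 0.1, 0.0]
opening: 0.352
finger_force: 44.8
```

```bash
python3 - <<'E'
from h import *
hang(1,.0693,-.0206,[(.009,.18)])
E
```

```text
at [ 0.5015 -0.2811  0.1874] grip 0.352 44.79134023189545 [-0.8  0.1  0. ]
0.009 0.18 [ 0.5031 -0.2802  0.1504] xyz [0.0011 0.0015 0.037 ] rot [-0.001  0.    -0.   ]
```

Call:
carry_out:
  plan:
    - {"xyz": [0.001, 0.001, 0.007], "rot": [0, 0, 0], "grip": 255}
    - {"xyz": [0.001, 0.001, 0.014], "rot": [0, 0, 0], "grip": 255}
    - {"xyz": [0.001, 0.001, 0.021], "rot": [0, 0, 0], "grip": 255}
    - {"xyz": [0.001, 0.001, 0.028], "rot": [0, 0, 0], "grip": 255}
    - {"xyz": [0.001, 0.001, 0.035], "rot": [0, 0, 0], "grip": 255}
    - {"xyz": [0.001, 0.001, 0.041], "rot": [0, 0, 0], "grip": 255}
    - {"xyz": [0.001, 0.001, 0.041], "rot": [0, 0, 0], "grip": 255}

```text
clock: 44.15
tool_pos: [0.5026, -0.2803, 0.1463]
eef_rot: [0.745, 0.668, -0.001, -0.0]
contact_force: [0.1, 0.8, -0.7]
opening: 0.358
finger_force: 44.8
```

```bash
python3 - <<'E'
from h import *
hang(1,.0693,-.0206,[(.009,.18)]); gate(1)
E
```

```text
at [ 0.5026 -0.2803  0.1463] grip 0.358 44.77770924568176 [ 0.1  0.8 -0.7]
0.009 0.18 [ 0.5031 -0.2802  0.1504] xyz [ 0.0001  0.0004 -0.0041] rot [-0.001  0.    -0.   ]
.............................. ..............................
.............................. ..............................
.............................. ..............................
.............................. ..............................
.............................. ..............................
..........###................. ..........####................
..........####................ ...........####...............
...........####............... ...........#####..............
............####.............. ............#####.............
............#####............. ............######............
.............#####............ .............######...........
..............#####........... ####..........######..........
...............#####.......... ######.........######.........
................#####......... #######.........######........
.................#####........ ...####..........######.......
..................#####....... .....##...........######......
...................#####...... ...................######.....
....................#####..... ....................#####.....
.....................###...... ............#........###......
.............................. .............#................
.............................. .............#................
.............................. ............##................
```

Call:
carry_out:
  plan:
    - {"xyz": [-0.005, 0, 0.011], "rot": [0, -0.125, 0], "grip": 255}
    - {"xyz": [-0.011, 0, 0.0215], "rot": [0, -0.25, 0], "grip": 255}
    - {"xyz": [-0.018, 0, 0.031], "rot": [0, -0.375, 0], "grip": 255}
    - {"xyz": [-0.0265, 0, 0.0395], "rot": [0, -0.5, 0], "grip": 255}
    - {"xyz": [-0.036, 0, 0.047], "rot": [0, -0.625, 0], "grip": 255}
    - {"xyz": [-0.036, 0, 0.047], "rot": [0, -0.625, 0], "grip": 255}

```text
clock: 44.7
tool_pos: [0.4994, -0.3148, 0.0961]
eef_rot: [0.703, 0.638, -0.235, 0.206]
contact_force: [-0.1, 0.1, -0.3]
opening: 0.353
finger_force: 44.8
```

Call:
carry_out:
  plan:
    - {"xyz": [0, 0, 0], "rot": [0, 0, 0], "grip": 80}
    - {"xyz": [0, 0, 0], "rot": [0, 0, 0], "grip": 80}
    - {"xyz": [0, 0, 0], "rot": [0, 0, 0], "grip": 80}
    - {"xyz": [0, 0, 0], "rot": [0, 0, 0], "grip": 80}
    - {"xyz": [0, 0, -0.02], "rot": [0, 0, 0], "grip": 80}
    - {"xyz": [0, 0, -0.05], "rot": [0, 0, 0], "grip": 80}
    - {"xyz": [0, 0, -0.09], "rot": [0, 0.1, 0], "grip": 80}
    - {"xyz": [0, 0, -0.13], "rot": [0, 0.2, 0], "grip": 80}

```text
clock: 45.37
tool_pos: [0.5072, -0.2388, 0.2067]
eef_rot: [0.727, 0.654, -0.156, 0.139]
contact_force: [1.7, -1.6, -0.7]
opening: 0.682
finger_force: 0.0
```

Call:
carry_out:
  plan:
    - {"xyz": [0, 0, -0.03], "rot": [0, 0.12, 0], "grip": 80}
    - {"xyz": [0.02, 0, -0.06], "rot": [0, 0.24, 0], "grip": 80}
    - {"xyz": [0.05, 0, -0.09], "rot": [0, 0.36, 0], "grip": 80}
    - {"xyz": [0.09, 0, -0.11], "rot": [0, 0.42, 0], "grip": 80}
    - {"xyz": [0.13, 0, -0.12], "rot": [0, 0.42, 0], "grip": 80}
    - {"xyz": [0.17, 0, -0.12], "rot": [0, 0.42, 0], "grip": 80}
    - {"xyz": [0.2, 0, -0.12], "rot": [0, 0.42, 0], "grip": 80}

```text
clock: 45.95
tool_pos: [0.5334, -0.0081, 0.2341]
eef_rot: [0.745, 0.668, 0.001, 0.002]
contact_force: [0.6, -0.8, 0.2]
opening: 0.684
finger_force: 0.0
```

```bash
python3 - <<'E'
from h import *
print(now()[1]); survey((216,140,480,340)); hung(0); gate(0); gate(1); gate(2)
E
```

```text
[ 0.53338664 -0.00807065  0.23408028]
dark [414. 308.] [ 0.369 -0.242] L [0.059 0.041] closing yaw 0.346
dark [305. 309.] [0.377 0.034] L [0.221 0.05 ] closing yaw 0.664
dark [463. 283.] [ 0.43  -0.371] L [0.241 0.083] closing yaw 1.529
dark [416. 231.] [ 0.567 -0.255] L [0.059 0.04 ] closing yaw 0.557
dark [468. 196.] [ 0.653 -0.392] L [0.06  0.036] closing yaw -0.025
dark [289. 272.] [0.473 0.072] L [0.502 0.202] closing yaw 0.807
sat [464. 324.] [ 0.326 -0.369] L [0.07  0.033] closing yaw -0.032
sat [472. 294.] [ 0.4   -0.393] L [0.042 0.035] closing yaw -0.171
sat [473. 262.] [ 0.484 -0.4  ] L [0.044 0.031] closing yaw 1.529
sat [474. 224.] [ 0.581 -0.406] L [0.036 0.029] closing yaw 1.529
sat [299. 270.] [0.476 0.047] L [0.406 0.18 ] closing yaw 0.808
seat 0 [421. 363.] case foot [413. 400.]
seat 1 [453. 339.] case foot [443. 376.]
seat 2 [483. 317.] case foot [471. 355.]
  blob [311. 458.] [64. 32.] 45 (300, 424, 46, 46)
  blob [399. 445.] [78. 17.] 47 (367, 413, 65, 57)
  blob [424. 391.] [ 7. 19.] 14 (419, 383, 11, 18)
  blob [451. 370.] [ 7. 30.] 50 (439, 358, 22, 25)
  blob
[... 3800 characters left out ...]
..#####...........
...............#####.......... ...............#####..........
................#####......... ................#####.........
.................#####........ .................#####........
..................#####....... ..................#####.......
...................#####...... ...................#####......
....................#####..... ....................#####.....
.....................##....... .....................##.......
.............................. ..............................
.............................. ..............................
.............................. ..............................
.............................. ..............................
```

Call:
carry_out:
  plan:
    - {"xyz": [0.04, 0, 0], "rot": [0, 0, 0], "grip": 80}
    - {"xyz": [0.08, 0, 0], "rot": [0, 0, 0], "grip": 80}
    - {"xyz": [0.08, 0, 0], "rot": [0, 0, 0], "grip": 80}
    - {"xyz": [0.08, 0, 0], "rot": [0, 0, 0], "grip": 80}
    - {"xyz": [0.08, 0, 0], "rot": [0, 0, 0], "grip": 80}
    - {"xyz": [0.08, 0, 0], "rot": [0, 0, 0], "grip": 80}
    - {"xyz": [0.08, 0, 0], "rot": [0, 0, 0], "grip": 80}
    - {"xyz": [0.08, 0, 0], "rot": [0, 0, 0], "grip": 80}

```text
clock: 46.87
tool_pos: [0.5415, 0.0673, 0.2328]
eef_rot: [0.746, 0.666, -0.002, 0.003]
contact_force: [0.2, 1.1, -0.4]
opening: 0.684
finger_force: 0.0
```

```bash
python3 - <<'E'
from h import *
c=cam('side'); s=r.snapshot('side'); t=cam('top'); T=r.snapshot('top')
for img,cm,n in ((s,c,'side'),(T,t,'top')):
    print(n,'knob expected',proj(cm,[.518,.296,.10]).round(),'free edge corners',[proj(cm,[x,.267,.07]).round().tolist() for x in (.393,.647)])
    u=proj(cm,[.518,.296,.10]).astype(int)
    for q in blobs(img,(18,150,60),(32,255,255),8,(max(0,u[0]-60),max(0,u[1]-60),u[0]+60,u[1]+60))[0]: print('  ',cv2.boundingRect(q),cv2.contourArea(q))
for q in blobs(s,(8,90,90),(28,255,255),60,(410,320,500,400))[0]: print(np.round(cv2.minAreaRect(q)[0],1))
s2=r.snapshot('side')
for q in blobs(s2,(8,90,90),(28,255,255),60,(410,320,500,400))[0]: print(np.round(cv2.minAreaRect(q)[0],1))
E
```

```text
side knob expected [244. 201.] free edge corners [[213.0, 235.0], [287.0, 195.0]]
   (241, 194, 10, 17) 91.0
top knob expected [192. 256.] free edge corners [[209.0, 307.0], [207.0, 202.0]]
   (185, 248, 12, 11) 91.5
[423.9 391. ]
[453.9 367.5]
[483.5 343. ]
[426.3 335.7]
[453.7 345.1]
[423.9 391. ]
[453.9 367.5]
[416.5 362.7]
[483.5 343. ]
[426.3 335.7]
[458.3 340.6]
```

```bash
python3 -c "
from plant import r
print(r.finish_job())"
```

```text
the job is handed in; nothing more can be done
None
```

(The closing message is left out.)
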